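Blow-dry the tea infusers and put them away

TASK

Dry the washed tea infusers and put them away: swing the dryer's folded hook straight out, hang every infuser from the mat on it by the wire bail, then wind the small inner timer knob clockwise about 75 degrees (just past the fourth of its five ticks) without turning the larger fan ring around it, and let go. When the timer has run back to zero by itself with the infusers still hanging, stand them all upright in the drawer, push the drawer fully home past its catch, and fold the empty hook flat against the dryer again. Leave the mug, the salt shaker and the honey jar where they are.

Things in the scene. Friction and masses are not known exactly. Their poses are not given: they have to be found in the camera images.
- dryer: countertop utensil dryer, fixed white box 150 (x) x 350 (y) x 148 mm tall; origin at the centre of its underside, own -x is the front (towards the robot; front face at x = -75 mm), +y its left, z up. Left half: fan housing, hook across its front, two concentric knobs on top; right half: drawer. Nothing stands above its top but the knobs
- hook (a joint): steel hook arm on an upright pin, swings level like a gate: 0 = folded across the front of the left half, pointing to the dryer's own -y; pi/2 = straight out to the front (end stop). Opens clockwise seen from above; stays where it is left (friction 0.4 N m)
- hook_root (a point): on the hook's pin, on the axis of its bar: 18 mm in front of the dryer's face, 162 mm left of its middle, 132 mm above the worktop. Turns with the hook: the bar (round, 8 mm) runs 145 mm along this frame's own -y; z up. The bracket at the pin reaches 9 mm above and below the axis. A hung infuser's eye is about 6 mm above the axis; three fit at 18, 66 and 114 mm from the pin
- hook_ball (a point): centre of the 12 mm ball on the short upturned tip of the hook, 145 mm from the pin, 16 mm above the bar's axis (ball top 22 mm above it). Pinch it to swing the hook; it can turn between the fingers. Folded, it is 18 mm in front of the dryer's face and level with the dryer's top
- timer (a joint): inner timer knob: 0 = run out, grows clockwise seen from above, end stop 1.6 rad; ticks on the plate at 0, 0.4, 0.8, 1.2 and 1.6 rad. Turns easily (0.02 N m at 1 rad/s); let go, it runs back to 0 by itself at about 0.1 rad/s
- timer_top (a point): centre of the top of the timer knob, on the upright axis of both knobs, 198 mm above the worktop, 40 mm in front and 80 mm left of the dryer's middle. Grip bar 32 long x 10 thick x 28 mm tall hangs down from here to a 31 mm disc 6 mm thick; the fan ring's top is 35 mm below. Turns with the knob: the bar runs along this frame's own x (along the dryer's x at timer 0)
- fan_ring (a joint): outer black ring, 52 mm across and 12 mm tall, round the foot of the timer knob: fan strength, stiff (0.06 N m), must keep its setting; may stand anywhere between -0.7 and 0.7 at the start
- fan_ring_mark (a point): the white mark on the rim of the fan ring, 24 mm from the axis
- drawer (a joint): drawer in the right half, slides out to the dryer's own -x: 0 = home, seated; starts 105 to 120 mm open. Friction 1 N; 12 mm before home a spring roller catch must be pushed past with about 6 N, then it draws the drawer in over the last 3 mm and holds it
- drawer_floor (a point): centre of the drawer's inner floor, 20 mm above the worktop; moves with it, axes as the dryer's; home, it is 67 mm behind the dryer's face; always 87 mm right of its middle. Inside 127 (x) x 147 mm (y), walls 41 mm above the floor, front panel to 126 mm above the worktop. The opening under the dryer's top is 138 mm high, so upright infusers pass
- drawer_front (a point): middle of the outer edge of the wooden lip on the drawer front (lip 70 mm wide, 6 mm thick, 118 mm above the worktop, standing 10 mm proud of the 168 mm wide panel); 22 mm in front of the dryer's face when home; push here or on the panel
- mat: grey rubber drain mat, 150 by 190 by 5 mm, fixed; origin at the centre of its underside, top 5 mm above the worktop
- infuser0: steel tea infuser (three alike; two or three present), 56 to 91 g: basket 45 mm across (foot 38), 41 mm tall; stiff 4 mm wire bail like a gable over it, in its own y-z plane, legs 36 mm apart, so the opening faces along own x; on the peak an upright dark wooden grip 14 (own x) x 20 (own y) x 25 mm, 85 to 110 mm up (the top). Origin: centre of the underside, z up; same after a half turn
- infuser1: steel tea infuser (three alike; two or three present), 56 to 91 g: basket 45 mm across (foot 38), 41 mm tall; stiff 4 mm wire bail like a gable over it, in its own y-z plane, legs 36 mm apart, so the opening faces along own x; on the peak an upright dark wooden grip 14 (own x) x 20 (own y) x 25 mm, 85 to 110 mm up (the top). Origin: centre of the underside, z up; same after a half turn
- infuser2: steel tea infuser (three alike; two or three present), 56 to 91 g: basket 45 mm across (foot 38), 41 mm tall; stiff 4 mm wire bail like a gable over it, in its own y-z plane, legs 36 mm apart, so the opening faces along own x; on the peak an upright dark wooden grip 14 (own x) x 20 (own y) x 25 mm, 85 to 110 mm up (the top). Origin: centre of the underside, z up; same after a half turn
- infuser0_eye (a point): underside of the peak of this infuser's bail, 82 mm above its foot, on its axis: the bail hangs here
- infuser1_eye (a point): underside of the peak of this infuser's bail, 82 mm above its foot, on its axis: the bail hangs here
- infuser2_eye (a point): underside of the peak of this infuser's bail, 82 mm above its foot, on its axis: the bail hangs here
- mug: two-tone mug standing by, 86x120x100 mm; leave alone
- salt: salt shaker standing by, 44 mm across, 90 mm tall; leave alone
- honey: honey jar standing by, 64 mm across, 140 mm tall; leave alone

How it is judged:
On the way, in this order (a step that is already met when the one before it is completed fails the run):
1. the hook is swung straight out (within 7 degrees) (value of joint hook above 1.45 rad), for 0.2 s.
2. every infuser hangs by its bail on the opened hook, let go (y of infuser0_eye in the frame of hook_root between -0.14 and -0.004 m and x of infuser0_eye in the frame of hook_root between -0.012 and 0.012 m and z of infuser0_eye in the frame of hook_root between 0.001 and 0.012 m and angle between each of infuser0, infuser1, infuser2's own z axis and vertical below 0.25 rad and contact force between the fingers and infuser0 below 0.1 N and y of infuser1_eye in the frame of hook_root between -0.14 and -0.004 m and x of infuser1_eye in the frame of hook_root between -0.012 and 0.012 m and z of infuser1_eye in the frame of hook_root between 0.001 and 0.012 m and contact force between the fingers and infuser1 below 0.1 N and y of infuser2_eye in the frame of hook_root between -0.14 and -0.004 m and x of infuser2_eye in the frame of hook_root between -0.012 and 0.012 m and z of infuser2_eye in the frame of hook_root between 0.001 and 0.012 m and contact force between the fingers and infuser2 below 0.1 N and value of joint hook above 1.45 rad), for 0.3 s.
3. the timer is wound at least 63 degrees while they hang (all of step 2 and value of joint timer above 1.1 rad), for 0.1 s.
4. the timer runs down by itself, half way, with the fingers touching nothing and the infusers hanging (all of step 2 and value of joint timer between 0.35 and 0.8 rad and contact force between the fingers and anything else below 0.3 N), for 1.5 s.
5. the timer has run out with the infusers still hanging (all of step 2 and value of joint timer below 0.06 rad), for 0.2 s.
At the end, for the whole second after the job is handed in: all infusers stand upright (within 11 degrees) on the drawer's floor, the drawer is home within 4 mm, the hook is folded within 7 degrees, the fan ring's mark is within 3 mm of where it was, all at rest (x of infuser0 in the frame of drawer_floor between -0.055 and 0.055 m and y of infuser0 in the frame of drawer_floor between -0.065 and 0.065 m and z of infuser0 in the frame of drawer_floor between -0.006 and 0.01 m and angle between each of infuser0, infuser1, infuser2's own z axis and vertical below 0.2 rad and linear speed of each of infuser0, infuser1, infuser2 below 0.03 m/s and x of infuser1 in the frame of drawer_floor between -0.055 and 0.055 m and y of infuser1 in the frame of drawer_floor between -0.065 and 0.065 m and z of infuser1 in the frame of drawer_floor between -0.006 and 0.01 m and x of infuser2 in the frame of drawer_floor between -0.055 and 0.055 m and y of infuser2 in the frame of drawer_floor between -0.065 and 0.065 m and z of infuser2 in the frame of drawer_floor between -0.006 and 0.01 m and value of joint drawer below 0.004 m and value of joint hook below 0.12 rad and distance of fan_ring_mark from where it was at the start of the episode below 0.003 m); the robot touches nothing.
It fails at once if the fan ring is turned (its mark moved 3 mm or more) (distance of fan_ring_mark from where it was at the start of the episode above 0.003 m).
It fails at once if a bystander (mug, salt shaker, honey jar) is moved more than 30 mm (distance of any of mug, salt, honey from where it was at the start of the episode above 0.03 m).
Of infuser0, infuser1, infuser2 only 2 to 3 are there at a start; the rules pass over those that are not, and their reading is None.
At some moment in a run one of infuser0, infuser1, infuser2 may be knocked a few centimetres aside while the robot is not near it.
It also fails if it takes over 210 s, if anything falls off the work surface, if the arm or the gripper's body presses on something with over 40 N, if the wrist force passes 120 N, or if a joint passes its speed limit or range.

ROBOT

A 7-joint arm with a two-finger parallel gripper is mounted at the origin on a cart in front of the work surface, level with it; the furniture and walls round the work are solid. World frame = base frame: x ahead of the robot, y to its left, z up, the work surface at z = 0. Lengths are in m, angles in rad, forces in N, time in s.
With the tool pointing down it reaches from about 0.425 to 0.875 m from the base axis. Payload 9.9 kg.
Tool frame: the origin (TCP) lies midway between the tips of the shut fingers; the grasp point (between the pads) lies behind it (ctrl.pinch_z is the z of the grasp point in the tool frame, in m); z points along the fingers, y is the line along which they close (so a half turn about z gives the same grasp; the last joint's range is limited). The gripper opens to 85 mm and grips with 20 to 120 N. Pads are 22 mm wide; open, the fingers measure 114 mm over their backs; the gripper's body (76 mm by 85 mm) begins 54 mm behind the grasp point. The pads swing forward as they close: fully open they stand 13 mm farther back than shut.
Start: joints at [-1.279, 0.576, 0.025, 1.437, -0.015, 1.129, -0.057], TCP at [0.248, 0.628, 0.231] pointing down, gripper open.
Joint ranges: [-2.76, 2.76], [-0.34, 2.15], [-1.52, 1.57], [0.19, 2.46], [-1.09, 4.23], [0.17, 1.99], [-2.82, 2.82]. Speed limits (rad/s): [2.22, 2.22, 3.01, 3.01, 3.14, 3.14, 3.14].

INTERFACE

Orientations are given as [roll, pitch, yaw] about the fixed x, y, z axes, in that order (R = Rz(yaw) Ry(pitch) Rx(roll)).
In Python, from station import ctrl gives the robot as it stands. The module is installed in compiled form; this text tells all that it offers.
- The arm moves only by the tool play_rows, never from a script. Its argument "moves" is a list of rows, each a list of 7 numbers: the shift along the world's x, y, z in units of 50 mm (1.0 is 50 mm), then the turn, a rotation vector about the world's x, y, z in units of 6 degrees (1.0 is 6 degrees), then the opening, from 0 (shut) to 1 (fully open). In form: [[x, y, z, ax, ay, az, grip], ...]. A call has 1 to 20 rows; each row shifts and turns the commanded pose from where the row before left it; what a row does not reach is not made up. A row lasts 1/8 s, in which the tool goes at most 62.5 mm and 10.7 degrees, less where a joint would pass 70% of its speed; a pose out of reach is approached as far as the arm can. A call is refused whole if a number of a shift passes 1 or a number of a turn 1, either way. A call with a gripper value outside its range is refused whole. The fingers move at their own pace and stop on an object; "squeeze" is the grip in N (left out, the last holds). Time passes only in rows, so rows that do not move let the fingers close. It gives the time, the measured TCP pose, the force, the opening and the grip force at its end, in the units of the state.
- ctrl.read_state(): the state, without advancing time (a new reading comes with each control period).
- ctrl.read_camera(name): name is "side" or "top"; returns a dict with "color" (420x560x3 uint8, blue, green, red), "range_z" (420x560 float32, m along the optical axis (not along the pixel's ray), 0 where there is no reading), "camera_matrix" (3x3 intrinsics, pixels), "view" (4x4, takes a point from world to camera coordinates). Camera axes: x right, y down, z forward; pixel columns grow to the right and rows downward; lengths in m; the calibration is good to about 2 mm. A picture is of the moment at which its call begins.
- ctrl.sign_off(): hands the job in; it is judged then, once.
Trained networks look in a picture, given as the dict that the camera call returned (one of the last four; its "shot" number tells which), for a name from the list of things; names that differ only in an ending like _2 or _b are one class to them, and where a whole thing is asked for, a point or a joint stands for the part that bears it (a point fixed in the world has none). Each returns a list of dicts, best first, with "confidence" (0 to 1); they miss things now and then, are a little off and sometimes report something else, mostly with a low value. They report only what shows in the picture. A call takes as long as a camera call.
- ctrl.recognise(picture, query): "extent" ([left, top, right, bottom] in pixels, round what is visible of it).
- ctrl.outline_of(picture, query): "region" (420x560 bool, what is visible of it) and "extent" ([left, top, right, bottom] in pixels, round what is visible of it).
- ctrl.tip_of(picture, query): "point" ([column, row] in pixels: a listed point, or the origin of a listed thing).
The state is a dict: "time_s": time; "joint_positions": joint angles; "qd": joint speeds; "effort": joint torques, N m; "eef_pos": TCP position; "orientation": TCP orientation; "force": force on the tool from outside, world axes, zero at the start; "torque": the same for the moment, N m; "finger_gap": finger opening in m; "finger_force": force on a finger pad.
Only numpy, scipy, OpenCV 4.12 (cv2) and the standard library are available. Lean on these libraries where they do the work, as an engineer would, in place of code of your own. Each camera call takes 0.05 s, during which the arm holds its last target. There are 200 camera calls.

## Working session

There is one attempt and no reset: what is moved stays moved. The work goes in short steps, Python scripts to look and compute and a tool call to move; the robot and the scene stay as the last step left them, time stands still between calls to the robot, and variables do not carry over. Pictures are saved under pics/ and viewed, at most 14 in all, crops included, and the job is handed in when it is done.

Besides the shell and the picture viewer there is one more tool, called after "Request:" by a JSON object that holds its "op" and its "data", one argument or row to a line. play_rows: Moves the arm, as the interface text tells. Its arguments: {"type":"object","properties":{"moves":{"type":"array","items":{"type":"array","items":{"type":"number"}}},"squeeze":{"type":"number"}},"required":["moves"]}

```bash
mkdir -p pics; cat > h.py <<'E'
import numpy as np, cv2
from station import ctrl
def world(p,uv,z=None,r=2):
    K=p["camera_matrix"];V=np.linalg.inv(p["view"]);u,v=uv
    ray=np.array([(u-K[0,2])/K[0,0],(v-K[1,2])/K[1,1],1.])
    if z is None:
        a=p["range_z"][int(v)-r:int(v)+r+1,int(u)-r:int(u)+r+1];a=a[a>0]
        d=np.median(a) if a.size else np.nan
    else:
        R=V[:3,:3]@ray; d=(z-V[2,3])/R[2]
    return V[:3,:3]@(ray*d)+V[:3,3]
def tri(a,ua,b,ub):
    P=[p["camera_matrix"]@p["view"][:3] for p in(a,b)]
    X=cv2.triangulatePoints(P[0],P[1],np.array(ua,float).reshape(2,1),np.array(ub,float).reshape(2,1));X=X[:3,0]/X[3,0]
    return X
def proj(p,X):
    c=p["camera_matrix"]@(p["view"]@np.append(X,1))[:3];return c[:2]/c[2]
E
python3 - <<'E'
from h import *
s=ctrl.read_state();print(s["eef_pos"],s["orientation"],s["finger_gap"],ctrl.pinch_z,s["time_s"])
P={n:ctrl.read_camera(n) for n in("side","top")}
for n,p in P.items():
    cv2.imwrite(f"pics/{n}0.png",p["color"]); print(n,np.linalg.inv(p["view"])[:3].round(3).tolist(),p["camera_matrix"][0,0])
for q in ["dryer","hook_root","hook_ball","timer_top","fan_ring_mark","drawer_floor","drawer_front","mat","infuser0","infuser0_eye","mug","salt","honey"]:
    for n,p in P.items():
        for d in ctrl.tip_of(p,q)[:4]:
            print(q,n,np.round(d["point"]).tolist(),round(d["confidence"],2),world(p,d["point"]).round(3).tolist())
E
```

```text
[0.24756968 0.6274544  0.23044595] [-3.13990650e+00  9.93011777e-05  2.76580157e+00] 0.08560558922603158 -0.0187 0.0
side [[0.936, -0.225, 0.271, 0.21], [-0.352, -0.641, 0.682, -0.944], [0.02, -0.734, -0.679, 1.036]] 477.8129082115736
top [[0.006, -0.947, 0.322, 0.015], [-1.0, -0.006, 0.001, -0.062], [0.001, -0.322, -0.947, 1.76]] 518.136240952507
dryer side [337.0, 245.0] 0.83 [0.657, -0.225, 0.147]
dryer side [223.0, 171.0] 0.31 [0.498, 0.301, 0.033]
dryer side [305.0, 209.0] 0.27 [0.654, -0.035, 0.103]
dryer top [294.0, 174.0] 0.57 [0.673, -0.102, 0.145]
hook_root side [346.0, 347.0] 0.57 [0.588, -0.442, 0.038]
hook_root side [289.0, 184.0] 0.52 [0.637, 0.052, 0.135]
hook_root side [210.0, 176.0] 0.29 [0.45, 0.277, 0.041]
hook_root top [246.0, 185.0] 0.46 [0.64, 0.06, 0.129]
hook_ball side [306.0, 213.0] 0.46 [0.628, -0.092, 0.146]
hook_ball side [211.0, 175.0] 0.27 [0.464, 0.329, 0.003]
hook_ball top [288.0, 189.0] 0.68 [0.625, -0.08, 0.131]
timer_top side [318.0, 182.0] 0.61 [0.687, -0.032, 0.195]
timer_top top [274.0, 163.0] 0.64 [0.696, -0.033, 0.191]
fan_ring_mark side [313.0
[... 963 characters left out ...]

infuser0 top [156.0, 255.0] 0.67 [0.421, 0.367, 0.025]
infuser0 top [172.0, 236.0] 0.56 [0.493, 0.322, 0.011]
infuser0 top [188.0, 256.0] 0.56 [0.423, 0.261, 0.009]
infuser0_eye side [222.0, 156.0] 0.77 [0.526, 0.411, 0.01]
infuser0_eye top [166.0, 231.0] 0.64 [0.501, 0.334, 0.048]
mug side [293.0, 369.0] 0.97 [0.445, -0.466, 0.068]
mug top [388.0, 247.0] 0.87 [0.461, -0.432, 0.008]
salt side [347.0, 345.0] 0.93 [0.592, -0.441, 0.042]
salt side [292.0, 184.0] 0.64 [0.645, 0.049, 0.135]
salt top [383.0, 209.0] 0.7 [0.581, -0.412, 0.061]
honey side [283.0, 170.0] 0.93 [0.694, 0.246, 0.029]
honey top [188.0, 187.0] 0.66 [0.659, 0.269, 0.056]
honey top [383.0, 209.0] 0.55 [0.581, -0.411, 0.062]
```

```bash
python3 - <<'E'
import cv2
for n,(a,b,c,d) in {"side":(130,160,440,330),"top":(120,400,130,320)}.items():
    pass
s=cv2.imread("pics/side0.png")[120:400,160:420];t=cv2.imread("pics/top0.png")[130:300,130:410]
cv2.imwrite("pics/s1.png",cv2.resize(s[:200],None,fx=3,fy=3)[:600]);cv2.imwrite("pics/t1.png",cv2.resize(t,(784,476)))
E
```

```text
(no output)
```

View pics/s1.png

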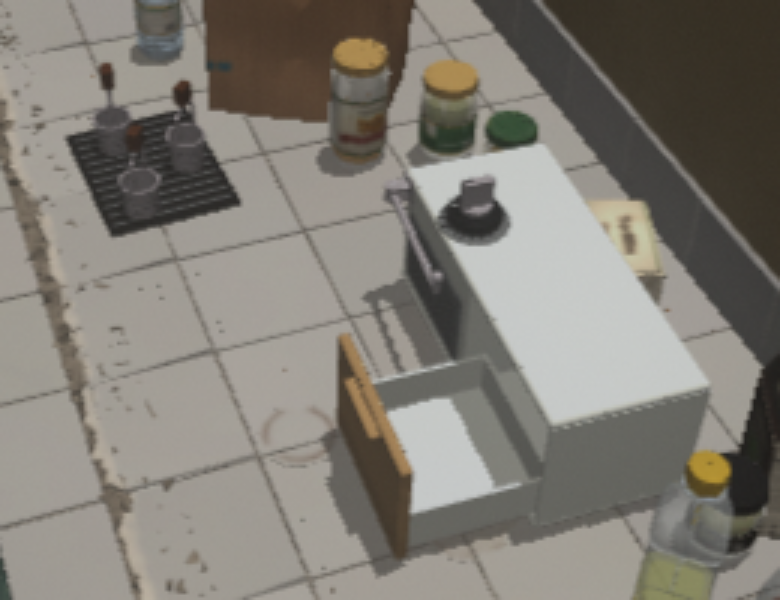

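View pics/t1.png

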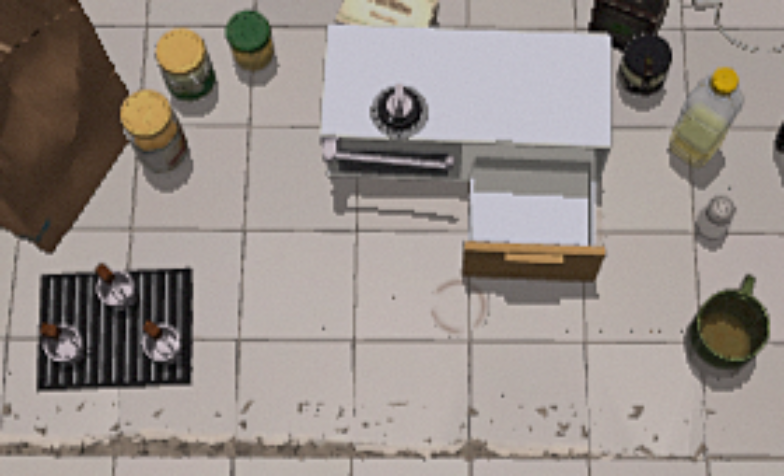

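The pictures show three infusers on the mat (grips in the top crop near (105,270), (50,330), (152,328)), the hook folded across the dryer front, the knobs at (400,105) and the drawer open. Next I measure accurate positions.

```bash
cat >> h.py <<'E'
def cloud(p):
    K=p["camera_matrix"];V=np.linalg.inv(p["view"]);d=p["range_z"]
    v,u=np.mgrid[:d.shape[0],:d.shape[1]]
    c=np.stack([(u-K[0,2])/K[0,0]*d,(v-K[1,2])/K[1,1]*d,d],-1)@V[:3,:3].T+V[:3,3]
    c[d<=0]=np.nan;return c
def sel(p,lo,hi):
    c=cloud(p);return ((c>np.array(lo))&(c<np.array(hi))).all(-1),c
def grips(P,lo=(.36,.18,.0),hi=(.60,.45,.2),zc=.0975,dz=.03):
    "triangulated centres of the brown grips; returns list"
    out={}
    for n,p in P.items():
        h=p["color"].astype(int);b,g,r=h[...,0],h[...,1],h[...,2]
        m=((r-b>25)&(r<150)&(r>g*1.35)).astype(np.uint8)
        k,l,st,ce=cv2.connectedComponentsWithStats(m,connectivity=8)
        out[n]=[]
        for i in range(1,k):
            if st[i,4]<6 or st[i,4]>200: continue
            X=world(p,ce[i],z=zc)
            if (X[:2]>np.array(lo[:2])).all() and (X[:2]<np.array(hi[:2])).all(): out[n].append((ce[i],X,st[i,4]))
    res=[]
    for a in out["side"]:
        for b in out["top"]:
            if np.linalg.norm(a[1]-b[1])<.03: 
                X=tri(P["side"],a[0],P["top"],b[0]);res.append((X,a[1],b[1],a[2],b[2]))
    return res
E
python3 - <<'E'
from h import *
P={n:ctrl.read_camera(n) for n in("side","top")}
for n,p in P.items():
    m,c=sel(p,(.58,-.35,.135),(.9,.12,.153)); 
    k,l,st,ce=cv2.connectedComponentsWithStats(m.astype(np.uint8)); i=1+st[1:,4].argmax()
    q=c[l==i]; r=cv2.minAreaRect((q[:,:2]*1000).astype(np.float32)); print(n,"dryer",r,np.median(q[:,2]))
for g in grips(P): print([np.round(x,3).tolist() for x in g])
for q in ["hook_root","hook_ball","timer_top","drawer_floor","drawer_front"]:
    a,b=[ctrl.tip_of(P[n],q) for n in("side","top")]
    for x in a[:2]:
        for y in b[:2]:
            print(q,tri(P["side"],x["point"],P["top"],y["point"]).round(3))
s=P["side"]["color"][135:210,175:260];t=P["top"]["color"][215:285,140:205]
o=np.zeros((560,800,3),np.uint8)
s=cv2.resize(s[:,:70],(400,430),interpolation=2)[:];t=cv2.resize(t,(400,430),interpolation=2)
cv2.imwrite("pics/z2.png",np.hstack([s,t]))
E
```

```text
side dryer ((719.4652099609375, -110.75770568847656), (356.3547668457031, 173.9824981689453), 89.86637878417969) 0.14734740320578682
top dryer ((716.7449340820312, -107.84422302246094), (350.0191345214844, 177.2701416015625), 89.44477844238281) 0.14694869710528002
[[0.428, 0.38, 0.112], [0.433, 0.401, 0.098], [0.431, 0.383, 0.097], 8, 23]
[[0.499, 0.32, 0.113], [0.506, 0.342, 0.098], [0.501, 0.323, 0.097], 10, 21]
[[0.431, 0.26, 0.113], [0.435, 0.28, 0.098], [0.434, 0.262, 0.097], 9, 23]
hook_root [ 0.493 -0.052  0.396]
hook_root [0.485 0.033 0.301]
hook_root [ 0.644 -0.026  0.224]
hook_root [0.64  0.058 0.134]
hook_ball [ 0.62  -0.089  0.15 ]
hook_ball [ 0.455 -0.093  0.384]
timer_top [ 0.697 -0.022  0.189]
timer_top [ 0.634 -0.103  0.258]
drawer_floor [ 0.597 -0.202  0.031]
drawer_floor [ 0.414 -0.173  0.43 ]
drawer_front [ 0.513 -0.192  0.124]
drawer_front [ 0.696  0.084 -0.185]
```

View pics/z2.png

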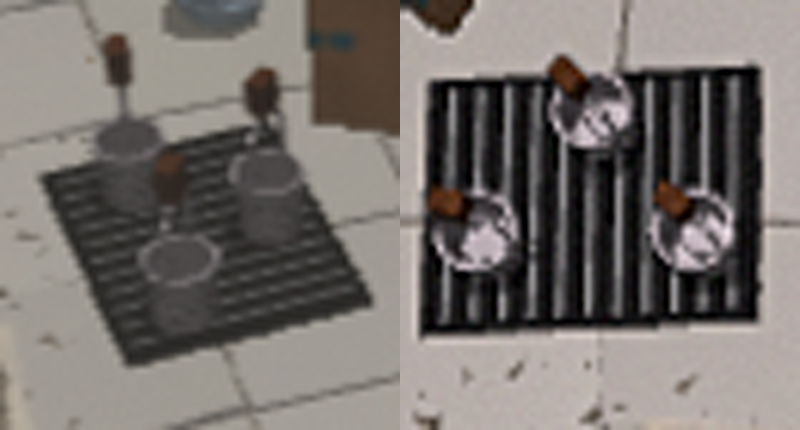

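The crop shows the left infuser's bail roughly edge-on to the side camera, with the other two more open. I'll move towards the hook and refine the measurements from there.

Request:
{"op": "play_rows", "data": {
  "moves": [
    [0.3, -0.6, 0.3, 0, 0, 0.2, 1],
    [0.4, -0.9, 0.3, 0, 0, 0.2, 1],
    [0.4, -0.9, 0.3, 0, 0, 0.2, 1],
    [0.4, -0.9, 0.3, 0, 0, 0.2, 1],
    [0.4, -0.9, 0, 0, 0, 0.2, 0.8],
    [0.4, -0.9, 0, 0, 0, 0.2, 0.6],
    [0.4, -0.9, 0, 0, 0, 0.2, 0.5],
    [0.4, -0.9, 0, 0, 0, 0.2, 0.5],
    [0.4, -0.9, 0, 0, 0, 0.2, 0.5],
    [0.2, -0.5, 0, 0, 0, 0.2, 0.5]
  ]
}}

```text
time_s: 3.25
eef_pos: [0.4337, 0.2102, 0.2916]
orientation: [-3.141, 0.001, 2.973]
force: [0.4, 0.1, -0.1]
finger_gap: 0.0429
finger_force: 0.0
```

```bash
cat > fit.py <<'E'
from h import *
from scipy.optimize import minimize, least_squares
def box_mask(p,ctr,yaw,ss=4,win=None):
    c,s=np.cos(yaw),np.sin(yaw);pts=[]
    for a in(-.007,.007):
        for b in(-.010,.010):
            for z in(-.0125,.0125): pts.append(proj(p,ctr+np.array([c*a-s*b,s*a+c*b,z])))
    x0,y0,w=win
    h=cv2.convexHull(((np.array(pts)-[x0,y0]+.5)*ss*16).astype(np.int32))
    m=np.zeros((w*ss,w*ss),np.uint8);cv2.fillConvexPoly(m,h,255,shift=4)
    return cv2.resize(m,(w,w),interpolation=cv2.INTER_AREA)/255.
def brown(p):
    f=cv2.cvtColor(p["color"],cv2.COLOR_BGR2LAB).astype(float);return f[...,1]-128+.5*(f[...,2]-128)
def fityaw(P,X0,names=("side","top"),w=18):
    tot={};best=None;B={n:brown(P[n]) for n in names}
    for deg in range(-90,90,6):
        s=0;sh=[]
        for n in names:
            p=P[n];u=proj(p,X0);x0,y0=np.round(u).astype(int)-w//2
            I=B[n][y0:y0+w,x0:x0+w];I=I-np.median(I)
            bst=-1
            for dx in np.arange(-2.5,2.6,.5):
                for dy in np.arange(-3,3.1,.5):
                    V=np.linalg.inv(p["view"]);k=(p["view"]@np.append(X0,1))[2]/p["camera_matrix"][0,0]
                    m=box_mask(p,X0+V[:3,0]*dx*k+V[:3,1]*dy*k,np.radians(deg),win=(x0,y0,w))
                    m=cv2.GaussianBlur(m,(0,0),.5)
                    r=(m*I).sum()/np.sqrt((m*m).sum()*(I*I).sum())
                    if r>bst:bst=r;b=(dx,dy)
            s+=bst;sh.append(np.array(b)+u)
        tot[deg]=s
        if best is None or s>best[0]: best=(s,deg,sh)
    return best,tot
E
python3 - <<'E'
from fit import *
s=ctrl.read_state();print(s["eef_pos"],s["orientation"],s["finger_gap"],s["time_s"])
P={n:ctrl.read_camera(n) for n in("side","top")}
for X in [(.431,.385,.1025),(.501,.324,.1025),(.434,.263,.1025)]:
    b,t=fityaw(P,np.array(X)); print(X,b[0].round(3),b[1],tri(P["side"],b[2][0],P["top"],b[2][1]).round(4))
    print({d:round(v,3) for d,v in t.items() if v>b[0]-.06})
# dryer top face
for n,p in P.items():
    c=cloud(p);m=(abs(c[...,2]-.147)<.004)&(c[...,0]>.645)&(c[...,0]<.85)&(c[...,1]>-.33)&(c[...,1]<.1)
    cv2.imwrite(f"pics/m_{n}.png",m.astype(np.uint8)*255)
    ys=np.arange(-.25,.05,.01);f=[];bk=[]
    q=c[m]
    for y in ys:
        k=q[abs(q[:,1]-y)<.005]
        if len(k)>5: f.append((y,np.percentile(k[:,0],2)));bk.append((y,np.percentile(k[:,0],98)))
    for nm,a in(("front",f),("back",bk)):
        a=np.array(a);k=np.polyfit(a[:,0],a[:,1],1);r=a[:,1]-np.polyval(k,a[:,0]);g=abs(r)<.006;k=np.polyfit(a[g,0],a[g,1],1);print(n,nm,"slope deg",np.degrees(np.arctan(k[0])).round(2),"x at y=-.1",np.polyval(k,-.1).round(4),g.sum())
for q in ["hook_root","hook_ball","timer_top","fan_ring_mark","drawer_front"]:
    a,b=[ctrl.tip_of(P[n],q) for n in("side","top")]
    print(q,[(np.round(x["point"],1).tolist(),round(x["confidence"],2)) for x in a[:2]+b[:2]],tri(P["side"],a[0]["point"],P["top"],b[0]["point"]).round(3) if a and b else 0)
cv2.imwrite("pics/s3.png",P["side"]["color"]);cv2.imwrite("pics/t3.png",P["top"]["color"])
E
```

```text
[0.43368543 0.21019228 0.29161559] [-3.14144171e+00  8.25062381e-04  2.97294900e+00] 0.042897310155676285 3.25
(0.431, 0.385, 0.1025) 1.517 -12 [0.4287 0.3798 0.1028]
{-36: np.float64(1.462), -30: np.float64(1.475), -24: np.float64(1.496), -18: np.float64(1.503), -12: np.float64(1.517), -6: np.float64(1.511), 0: np.float64(1.491), 6: np.float64(1.464)}
(0.501, 0.324, 0.1025) 0.879 78 [0.4983 0.3344 0.0914]
{-90: np.float64(0.856), -84: np.float64(0.85), -78: np.float64(0.844), -72: np.float64(0.839), -66: np.float64(0.834), -60: np.float64(0.836), -54: np.float64(0.838), -48: np.float64(0.848), -42: np.float64(0.854), -36: np.float64(0.863), -30: np.float64(0.872), -24: np.float64(0.876), -18: np.float64(0.874), -12: np.float64(0.864), -6: np.float64(0.868), 0: np.float64(0.872), 6: np.float64(0.87), 12: np.float64(0.866), 18: np.float64(0.86), 24: np.float64(0.848), 30: np.float64(0.84), 36: np.float64(0.838), 42: np.float64(0.837), 48: np.float64(0.842), 54: np.float64(0.842), 60: np.float64(0.856), 66: np.float64(0.866), 72: np.float64(0.873), 78: np.float64(0.879), 84: np.float64
[... 472 characters left out ...]
262), 84: np.float64(1.246)}
side front slope deg 1.87 x at y=-.1 0.6544 30
side back slope deg 2.28 x at y=-.1 0.7975 30
top front slope deg 1.99 x at y=-.1 0.6538 30
top back slope deg 2.45 x at y=-.1 0.7962 30
hook_root [([311.3, 187.3], 0.5), ([290.9, 181.2], 0.4), ([148.6, 251.1], 0.47), ([247.7, 184.8], 0.42)] [ 0.732  0.508 -0.367]
hook_ball [([197.3, 170.4], 0.7), ([305.6, 212.0], 0.51), ([291.7, 189.9], 0.68)] [ 0.433 -0.101  0.421]
timer_top [([318.6, 177.5], 0.53), ([278.9, 256.9], 0.36), ([270.0, 162.6], 0.38)] [ 0.693 -0.022  0.2  ]
fan_ring_mark [([309.0, 187.6], 0.6), ([266.6, 171.1], 0.48), ([245.5, 187.4], 0.37)] [ 0.675 -0.009  0.16 ]
drawer_front [([319.7, 224.1], 0.72)] 0
```

```bash
python3 - <<'E'
from h import *
P={n:ctrl.read_camera(n) for n in("side","top")}
for n,p in P.items():
    c=cloud(p);m=(abs(c[...,2]-.147)<.004)&(c[...,0]>.645)&(c[...,0]<.85)&(c[...,1]>-.33)&(c[...,1]<.12)
    q=c[m]
    r=[q[abs(q[:,0]-x)<.006][:,1] for x in np.arange(.67,.79,.02)]
    print(n,[(np.percentile(k,.3).round(4),np.percentile(k,99.7).round(4)) for k in r])
    for q in [(.633,-.085,.148),(.639,.06,.132),(.689,-.0235,.198)]: print(n,q,proj(p,np.array(q)).round(1))
s=cv2.resize(P["side"]["color"][160:225,275:340],(400,400),interpolation=2)
t=cv2.resize(P["top"]["color"][150:200,240:302],(400,323),interpolation=2)
t=np.vstack([t,np.zeros((77,400,3),np.uint8)])
cv2.imwrite("pics/z4.png",np.hstack([s,t]))
E
```

```text
side [(np.float64(-0.2829), np.float64(0.0662)), (np.float64(-0.2835), np.float64(0.0627)), (np.float64(-0.2831), np.float64(0.0624)), (np.float64(-0.2843), np.float64(0.0619)), (np.float64(-0.2858), np.float64(0.0593)), (np.float64(-0.2868), np.float64(0.0558))]
side (0.633, -0.085, 0.148) [306.5 210.8]
side (0.639, 0.06, 0.132) [288.9 182.7]
side (0.689, -0.0235, 0.198) [317.5 178.8]
top [(np.float64(-0.2792), np.float64(0.0629)), (np.float64(-0.2796), np.float64(0.0636)), (np.float64(-0.2808), np.float64(0.0642)), (np.float64(-0.2787), np.float64(0.0648)), (np.float64(-0.2817), np.float64(0.0619)), (np.float64(-0.2824), np.float64(0.0627))]
top (0.633, -0.085, 0.148) [289.1 185.3]
top (0.639, 0.06, 0.132) [245.9 185.1]
top (0.689, -0.0235, 0.198) [270.6 163.7]
```

View pics/z4.png

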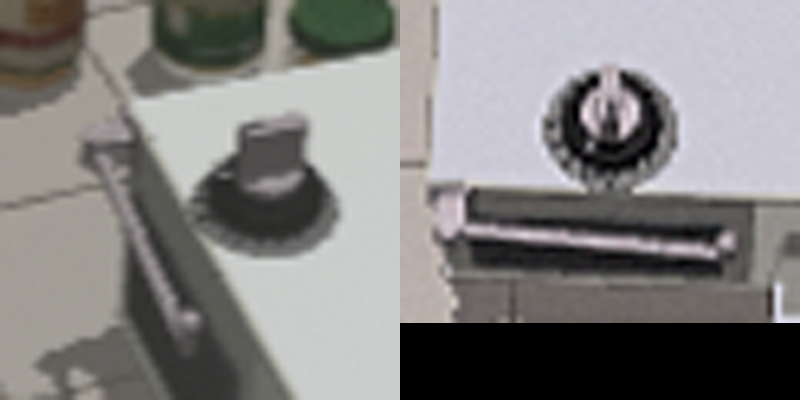

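Side crop: the ball is at (188,318), i.e. full-frame pixel (305.5,211.7). Top crop: (727,237), i.e. (290.7,186.7). This puts the ball near (0.631,-0.089,0.148), about 19 mm in front of the face, as the text says. The dryer yaw is about -2.5°.

Request:
{"op": "play_rows", "data": {
  "moves": [
    [0.5, -0.75, -0.2, 0, 0, 0.15, 0.4],
    [0.5, -0.75, -0.2, 0, 0, 0.15, 0.4],
    [0.5, -0.75, -0.2, 0, 0, 0.15, 0.4],
    [0.5, -0.75, -0.2, 0, 0, 0.15, 0.4],
    [0.5, -0.75, -0.2, 0, 0, 0.15, 0.4],
    [0.5, -0.75, -0.2, 0, 0, 0.15, 0.4],
    [0.5, -0.75, -0.2, 0, 0, 0.15, 0.4],
    [0.45, -0.75, -0.2, 0, 0, 0.15, 0.4],
    [0, 0, -0.5, 0, 0, 0, 0.4],
    [0, 0, -0.5, 0, 0, 0, 0.4],
    [0, 0, -0.3, 0, 0, 0, 0.4],
    [0, 0, -0.1, 0, 0, 0, 0.4],
    [0, 0, 0, 0, 0, 0, 0.4]
  ]
}}

```text
time_s: 5.58
eef_pos: [0.6304, -0.087, 0.1416]
orientation: [-3.142, 0.0, 3.101]
force: [-0.1, -0.4, -0.4]
finger_gap: 0.0343
finger_force: 0.0
```

```bash
python3 - <<'E'
from h import *
P={n:ctrl.read_camera(n) for n in("side","top")}
print(ctrl.read_state()["eef_pos"])
s=cv2.resize(P["side"]["color"][160:225,275:340],(400,400),interpolation=2)
t=cv2.resize(P["top"]["color"][150:215,240:305],(400,400),interpolation=2)
cv2.imwrite("pics/z5.png",np.hstack([s,t]))
E
```

```text
[ 0.63076954 -0.08709641  0.14220814]
```

View pics/z5.png

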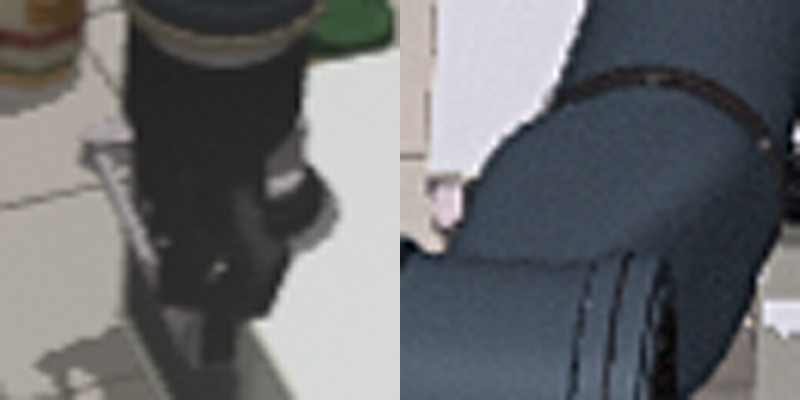

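The fingers straddle the ball (side crop around (190,300)). Closing on it.

Request:
{"op": "play_rows", "data": {
  "moves": [
    [0, 0, -0.04, 0, 0, 0, 0],
    [0, 0, 0, 0, 0, 0, 0],
    [0, 0, 0, 0, 0, 0, 0],
    [0, 0, 0, 0, 0, 0, 0]
  ],
  "squeeze": 20
}}

```text
time_s: 6.18
eef_pos: [0.6305, -0.0872, 0.1397]
orientation: [-3.141, 0.001, 3.101]
force: [1.1, 0.1, 2.7]
finger_gap: 0.0099
finger_force: 19.6
```

Request:
{"op": "play_rows", "data": {
  "moves": [
    [-0.25, 0.02, 0, 0, 0, 0, 0],
    [-0.25, 0.045, 0, 0, 0, 0, 0],
    [-0.245, 0.065, 0, 0, 0, 0, 0],
    [-0.237, 0.087, 0, 0, 0, 0, 0],
    [-0.23, 0.11, 0, 0, 0, 0, 0],
    [-0.218, 0.123, 0, 0, 0, 0, 0],
    [-0.206, 0.145, 0, 0, 0, 0, 0],
    [-0.195, 0.163, 0, 0, 0, 0, 0],
    [-0.178, 0.18, 0, 0, 0, 0, 0],
    [-0.164, 0.193, 0, 0, 0, 0, 0],
    [-0.145, 0.208, 0, 0, 0, 0, 0],
    [-0.126, 0.219, 0, 0, 0, 0, 0],
    [-0.107, 0.23, 0, 0, 0, 0, 0],
    [-0.086, 0.237, 0, 0, 0, 0, 0],
    [-0.065, 0.244, 0, 0, 0, 0, 0],
    [-0.044, 0.25, 0, 0, 0, 0, 0],
    [-0.022, 0.252, 0, 0, 0, 0, 0],
    [0, 0.253, 0, 0, 0, 0, 0],
    [0, 0.1, 0, 0, 0, 0, 0],
    [0, 0, 0, 0, 0, 0, 0]
  ]
}}

```text
time_s: 8.68
eef_pos: [0.4907, 0.0635, 0.1394]
orientation: [-3.135, -0.001, 3.096]
force: [0.5, -21.2, 8.4]
finger_gap: 0.0095
finger_force: 21.3
```

The end stop is reached (force y -21 N). Release and lift.

Request:
{"op": "play_rows", "data": {
  "moves": [
    [0, -0.05, 0, 0, 0, 0, 0.1],
    [0, 0, 0, 0, 0, 0, 0.4],
    [0, 0, 0, 0, 0, 0, 0.4],
    [0, 0, 0.5, 0, 0, 0, 0.4],
    [0, 0, 0.8, 0, 0, 0, 0.4],
    [0.5, -0.8, 0.8, 0, 0, 0, 0.4],
    [0.5, -1, 0.5, 0, 0, 0, 0.4],
    [0.5, -1, 0, 0, 0, 0, 0.4],
    [0, -1, 0, 0, 0, 0, 0.4],
    [0, 0, 0, 0, 0, 0, 0.4]
  ]
}}

```text
time_s: 9.93
eef_pos: [0.5658, -0.1276, 0.2688]
orientation: [-3.14, -0.001, 3.095]
force: [0.1, 1.4, 0.7]
finger_gap: 0.0345
finger_force: 0.0
```

```bash
cat > inf.py <<'E'
from fit import *
def run(P,Xs):
    for X in Xs:
        b,t=fityaw(P,np.array(X)); print(X,round(b[0],3),b[1],tri(P["side"],b[2][0],P["top"],b[2][1]).round(4),"top@z",world(P["top"],b[2][1],z=.1025).round(4),"side@z",world(P["side"],b[2][0],z=.1025).round(4))
        print({d:round(float(v),3) for d,v in t.items() if v>b[0]-.05})
E
python3 - <<'E'
from inf import *
P={n:ctrl.read_camera(n) for n in("side","top")}
print(ctrl.read_state()["eef_pos"])
run(P,[(.429,.38,.1025),(.499,.32,.1025),(.431,.26,.1025)])
a,b=[ctrl.tip_of(P[n],"hook_ball") for n in("side","top")]
for q,n in((a,"side"),(b,"top")):
    for x in q[:3]: print(n,np.round(x["point"],1),round(x["confidence"],2),world(P[n],x["point"],z=.148).round(4))
for n,p in P.items(): print(n,proj(p,np.array([.492,.0623,.148])).round(1),proj(p,np.array([.637,.056,.141])).round(1))
s=cv2.resize(P["side"]["color"][170:235,240:305],(400,400),interpolation=2)
t=cv2.resize(P["top"]["color"][165:245,225:305],(400,400),interpolation=2)
cv2.imwrite("pics/z6.png",np.hstack([s,t]))
E
```

```text
[ 0.56644539 -0.12270714  0.26875382]
(0.429, 0.38, 0.1025) 1.53 -12 [0.429  0.38   0.1025] top@z [0.429  0.38   0.1025] side@z [0.429  0.38   0.1025]
{-30: 1.499, -24: 1.505, -18: 1.516, -12: 1.53, -6: 1.523, 0: 1.496}
(0.499, 0.32, 0.1025) 1.449 -48 [0.4991 0.3215 0.1033] top@z [0.499  0.3217 0.1025] side@z [0.4997 0.3227 0.1025]
{-60: 1.417, -54: 1.435, -48: 1.449, -42: 1.444, -36: 1.431, -30: 1.42, -24: 1.415, -18: 1.405}
(0.431, 0.26, 0.1025) 1.634 -36 [0.4299 0.2594 0.1054] top@z [0.431  0.26   0.1025] side@z [0.4301 0.263  0.1025]
{-60: 1.594, -54: 1.61, -48: 1.624, -42: 1.622, -36: 1.634, -30: 1.627, -24: 1.63, -18: 1.622, -12: 1.617, -6: 1.601, 0: 1.588}
side [243.  189.9] 0.65 [0.496  0.0555 0.148 ]
side [281.9 170. ] 0.22 [0.6335 0.1047 0.148 ]
top [244.3 228.5] 0.53 [0.4825 0.0598 0.148 ]
top [189.1 186. ] 0.39 [0.6283 0.2478 0.148 ]
side [240.9 188.7] [288.9 181.3]
top [243.6 225.7] [246.9 184.7]
```

View pics/z6.png

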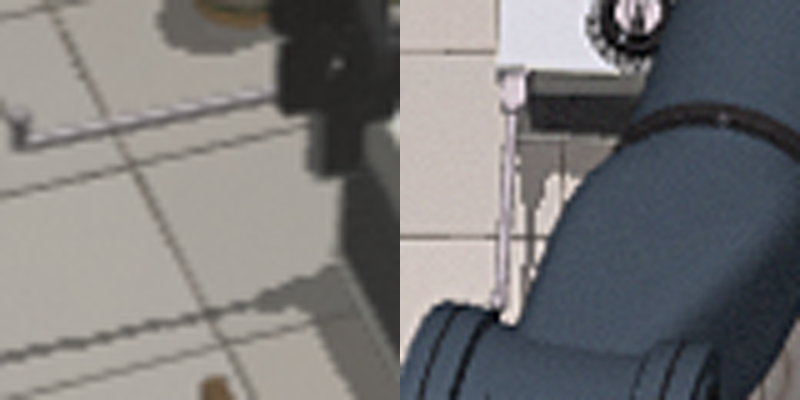

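The hook is straight out: the ball is at side crop (18,118) and top crop (498,303), near (0.494,0.059). Picking the near-right infuser C at (0.431,0.260).

Request:
{"op": "play_rows", "data": {
  "moves": [
    [-0.2, 0.7, 0, 0, 0, -0.5, 0.5],
    [-0.35, 0.95, 0, 0, 0, -0.5, 0.5],
    [-0.35, 0.95, 0, 0, 0, -0.5, 0.5],
    [-0.35, 0.95, 0, 0, 0, -0.5, 0.5],
    [-0.35, 0.95, 0, 0, 0, -0.5, 0.5],
    [-0.35, 0.95, 0, 0, 0, -0.5, 0.5],
    [-0.35, 0.95, 0, 0, 0, -0.5, 0.5],
    [-0.3, 0.95, -0.3, 0, 0, -0.5, 0.5],
    [-0.1, 0.31, -0.6, 0, 0, -0.5, 0.5],
    [0, 0, -0.7, 0, 0, 0, 0.5],
    [0, 0, 0, 0, 0, 0, 0.5]
  ]
}}

```text
time_s: 11.5
eef_pos: [0.4295, 0.2601, 0.1876]
orientation: [-3.137, -0.002, 2.633]
force: [-0.2, -0.3, -0.8]
finger_gap: 0.0425
finger_force: 0.0
```

```bash
python3 - <<'E'
from h import *
P={n:ctrl.read_camera(n) for n in("side","top")}
s=ctrl.read_state();print(s["eef_pos"],s["orientation"])
print(tri(P["side"],(242.9,189.2),P["top"],(244.6,225.6)))
u=proj(P["side"],s["eef_pos"]);print(u,proj(P["top"],s["eef_pos"]))
x,y=np.round(u).astype(int)
s=cv2.resize(P["side"]["color"][y-50:y+40,x-45:x+45],(540,540),interpolation=2)
cv2.imwrite("pics/z7.png",s)
E
```

```text
[0.4316328  0.26019914 0.19008289] [ 3.14139653e+00 -9.48565637e-05  2.63067209e+00]
[0.49464086 0.05920182 0.1468119 ]
[202.18370632 142.64794751] [178.84406114 239.95153189]
```

View pics/z7.png

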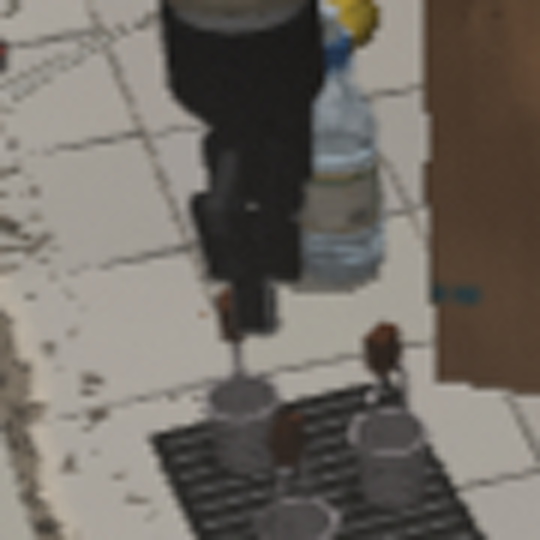

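The gripper is above infuser C (its grip is at (288,435) in the crop). Descend and grip.

Request:
{"op": "play_rows", "data": {
  "moves": [
    [0, 0, -0.6, 0, 0, 0, 0.5],
    [0, 0, -0.7, 0, 0, 0, 0.5],
    [0, 0, -0.5, 0, 0, 0, 0.5],
    [0, 0, -0.2, 0, 0, 0, 0.5],
    [0, 0, 0, 0, 0, 0, 0.5],
    [0, 0, 0, 0, 0, 0, 0],
    [0, 0, 0, 0, 0, 0, 0],
    [0, 0, 0, 0, 0, 0, 0],
    [0, 0, 0, 0, 0, 0, 0]
  ],
  "squeeze": 20
}}

```text
time_s: 12.72
eef_pos: [0.4326, 0.26, 0.0905]
orientation: [3.14, 0.001, 2.629]
force: [-1.0, -0.2, 7.2]
finger_gap: 0.0201
finger_force: 20.4
```

Gap is 20 mm, so it is gripped across the bail plane as planned. Lift and bring it in front of the hook tip.

Request:
{"op": "play_rows", "data": {
  "moves": [
    [0, 0, 0.3, 0, 0, 0, 0],
    [0, 0, 0.6, 0, 0, 0, 0],
    [0, 0, 0.6, 0, 0, 0, 0],
    [0, -0.4, 0.1, 0, 0, 0.7, 0],
    [0, -0.7, 0, 0, 0, 0.75, 0],
    [0, -0.7, 0, 0, 0, 0.75, 0],
    [0, -0.7, 0, 0, 0, 0.75, 0],
    [0, -0.7, 0, 0, 0, 0.75, 0],
    [0, -0.5, 0, 0, 0, 0.75, 0],
    [0, -0.25, 0, 0, 0, 0, 0],
    [0, 0, 0, 0, 0, 0, 0]
  ]
}}

```text
time_s: 14.1
eef_pos: [0.432, 0.0618, 0.1696]
orientation: [3.141, 0.001, 3.093]
force: [-0.1, 0.3, 0.7]
finger_gap: 0.02
finger_force: 19.8
```

```bash
python3 - <<'E'
from h import *
P={n:ctrl.read_camera(n) for n in("side","top")}
s=ctrl.read_state();print(s["eef_pos"],s["orientation"],s["finger_gap"])
# rim of basket in side depth
for n,p in P.items():
    m,c=sel(p,(.38,-.0,.05),(.48,.12,.155));q=c[m];print(n,len(q),q.mean(0).round(4) if len(q) else 0, [ (round(z,3),q[abs(q[:,2]-z)<.006][:,:2].mean(0).round(4).tolist(),int((abs(q[:,2]-z)<.006).sum())) for z in np.arange(.08,.15,.012)])
u=proj(P["side"],s["eef_pos"])
x,y=np.round(u).astype(int)
s=cv2.resize(P["side"]["color"][y-30:y+45,x-30:x+70],(800,600),interpolation=2)
cv2.imwrite("pics/z8.png",s);print(x,y)
E
```

```text
[0.43199512 0.06311523 0.16941851] [3.14108089e+00 3.13641959e-04 3.09544839e+00] 0.019944468547243247
side 252 [0.428  0.0571 0.1106] [(np.float64(0.08), [0.425, 0.0492], 9), (np.float64(0.092), [0.427, 0.0528], 39), (np.float64(0.104), [0.4283, 0.0589], 68), (np.float64(0.116), [0.4291, 0.0592], 90), (np.float64(0.128), [0.4269, 0.0578], 37), (np.float64(0.14), [0.4274, 0.0494], 5)]
top 0 0 [(np.float64(0.08), [nan, nan], 0), (np.float64(0.092), [nan, nan], 0), (np.float64(0.104), [nan, nan], 0), (np.float64(0.116), [nan, nan], 0), (np.float64(0.128), [nan, nan], 0), (np.float64(0.14), [nan, nan], 0)]
220 187<stdin>:6: RuntimeWarning: Mean of empty slice.
  ret = um.true_divide(
```

View pics/z8.png

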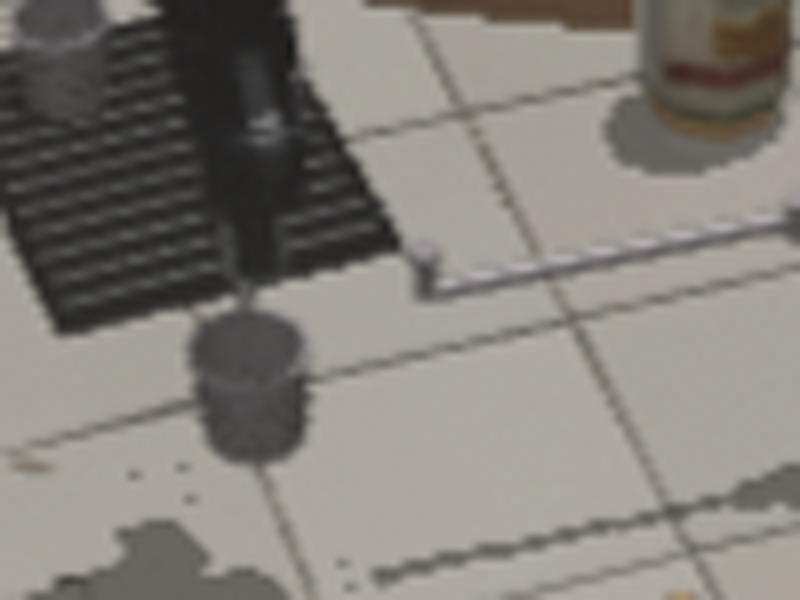

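```bash
python3 - <<'E'
from h import *
p=ctrl.read_camera("side");s=ctrl.read_state();e=s["eef_pos"];print(e)
print("rim expected",proj(p,e-[0,0,.0445]),"seen 220.9,201.4; foot centre expected",proj(p,e-[0,0,.0855]))
print("px per mm z",proj(p,e-[0,0,.0445])-proj(p,e-[0,0,.0345]))
E
```

```text
[0.43197383 0.06324636 0.16935972]
rim expected [221.01594647 199.1974947 ] seen 220.9,201.4; foot centre expected [221.88565455 209.69691251]
px per mm z [0.21752827 2.62607677]
```

Rim position agrees with the depth readings to within a few mm. Lower by 3 mm and thread over the ball in two stages, watching the force.

Request:
{"op": "play_rows", "data": {
  "moves": [
    [0.1, -0.02, -0.06, 0, 0, 0, 0],
    [0.3, -0.013, 0, 0, 0, 0, 0],
    [0.3, -0.013, 0, 0, 0, 0, 0],
    [0.3, -0.013, 0, 0, 0, 0, 0],
    [0.3, -0.013, 0, 0, 0, 0, 0],
    [0.3, -0.013, 0, 0, 0, 0, 0],
    [0.3, -0.013, 0, 0, 0, 0, 0],
    [0, 0, 0, 0, 0, 0, 0]
  ]
}}

```text
time_s: 15.25
eef_pos: [0.5279, 0.0571, 0.1661]
orientation: [-3.142, 0.0, 3.095]
force: [-0.7, -0.2, -0.8]
finger_gap: 0.0201
finger_force: 19.8
```

```bash
python3 - <<'E'
from h import *
P={n:ctrl.read_camera(n) for n in("side","top")}
s=ctrl.read_state();print(s["eef_pos"],s["orientation"],s["finger_gap"],s["force"])
u=proj(P["side"],s["eef_pos"]);print(u)
x,y=np.round(u).astype(int)
s=cv2.resize(P["side"]["color"][y-25:y+35,x-40:x+40],(800,600),interpolation=2)
cv2.imwrite("pics/z9.png",s);print(x,y)
E
```

```text
[0.52644617 0.05714138 0.16607893] [-3.14145164e+00 -7.84587620e-04  3.09554576e+00] 0.02012251761780541 [-0.30403064 -0.38103827 -0.65437903]
[252.8668168  182.42446938]
253 182
```

View pics/z9.png

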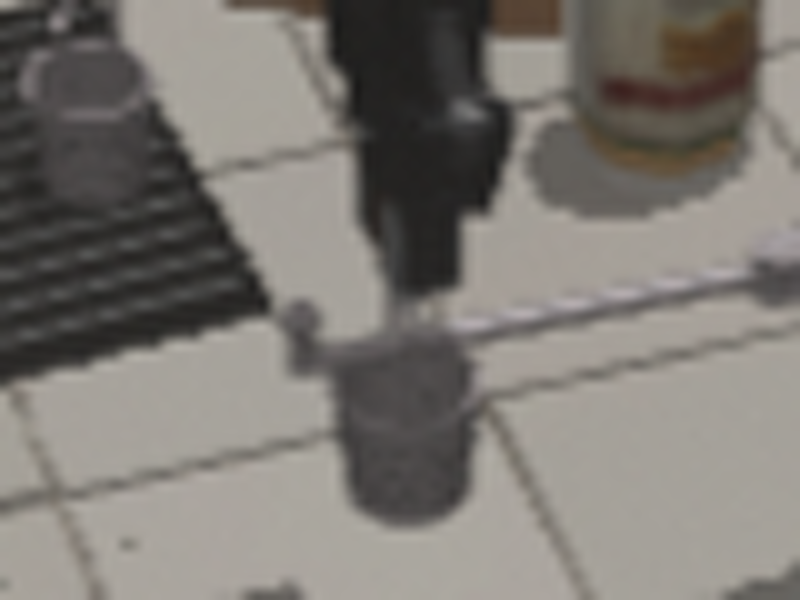

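The bar passes through the bail: ball at (300,320), basket below the bar at (405,430). Continue to the innermost place, lower and let go.

Request:
{"op": "play_rows", "data": {
  "moves": [
    [0.3, -0.013, 0, 0, 0, 0, 0],
    [0.4, -0.017, 0, 0, 0, 0, 0],
    [0.4, -0.017, 0, 0, 0, 0, 0],
    [0.4, -0.017, 0, 0, 0, 0, 0],
    [0.3, -0.013, 0, 0, 0, 0, 0],
    [0.08, 0, 0, 0, 0, 0, 0],
    [0, 0, -0.15, 0, 0, 0, 0],
    [0, 0, -0.15, 0, 0, 0, 0],
    [0, 0, -0.1, 0, 0, 0, 0],
    [0, 0, -0.08, 0, 0, 0, 0],
    [0, 0, 0, 0, 0, 0, 0]
  ]
}}

```text
time_s: 16.73
eef_pos: [0.6207, 0.0535, 0.1424]
orientation: [3.141, -0.0, 3.096]
force: [-1.1, 0.6, 3.0]
finger_gap: 0.0203
finger_force: 19.9
```

Request:
{"op": "play_rows", "data": {
  "moves": [
    [0, 0, 0, 0, 0, 0, 0.3],
    [0, 0, 0, 0, 0, 0, 0.4],
    [0, 0, 0, 0, 0, 0, 0.4],
    [0, 0, 0.3, 0, 0, 0, 0.4],
    [0, 0, 0.8, 0, 0, 0, 0.4],
    [-0.3, 0, 0.8, 0, 0, 0, 0.45],
    [-0.8, -0.5, 0.3, 0, 0, 0, 0.5],
    [0, -1, 0, 0, 0, 0, 0.5],
    [0, -1, 0, 0, 0, 0, 0.5],
    [0, -0.5, 0, 0, 0, 0, 0.5],
    [0, 0, 0, 0, 0, 0, 0.5]
  ]
}}

```text
time_s: 18.1
eef_pos: [0.5657, -0.0993, 0.2534]
orientation: [-3.141, 0.001, 3.092]
force: [-0.1, 0.3, -0.6]
finger_gap: 0.0426
finger_force: 0.0
```

```bash
cat > look.py <<'E'
from inf import *
P={n:ctrl.read_camera(n) for n in("side","top")}
s=ctrl.read_state();print(s["eef_pos"],s["orientation"][2],s["time_s"])
for g in grips(P,zc=.1025): print("mat grip",[np.round(x,3).tolist() for x in g])
for g in grips(P,lo=(.45,-.05),hi=(.68,.15),zc=.154): print("hung grip",[np.round(x,3).tolist() for x in g])
E
python3 - <<'E'
from look import *
run(P,[(.429,.38,.1025),(.499,.3215,.1025)])
cv2.imwrite("pics/z10.png",np.hstack([cv2.resize(P["side"]["color"][130:230,180:313],(400,300),interpolation=2),cv2.resize(P["top"]["color"][160:260,140:273],(400,300),interpolation=2)]))
E
```

```text
[ 0.56600369 -0.09592738  0.25298278] 3.095895315978482 18.2
mat grip [[0.428, 0.378, 0.112], [0.431, 0.393, 0.103], [0.429, 0.381, 0.103], 9, 24]
mat grip [[0.498, 0.319, 0.114], [0.504, 0.335, 0.103], [0.499, 0.321, 0.102], 10, 22]
(0.429, 0.38, 0.1025) 1.477 -12 [0.4288 0.3794 0.1048] top@z [0.429  0.38   0.1025] side@z [0.4297 0.3828 0.1025]
{-30: 1.438, -24: 1.448, -18: 1.46, -12: 1.477, -6: 1.47, 0: 1.438}
(0.499, 0.3215, 0.1025) 1.474 -42 [0.4987 0.321  0.1048] top@z [0.499  0.3215 0.1025] side@z [0.4997 0.3242 0.1025]
{-60: 1.442, -54: 1.466, -48: 1.472, -42: 1.474, -36: 1.468, -30: 1.463, -24: 1.454, -18: 1.447}
```

View pics/z10.png

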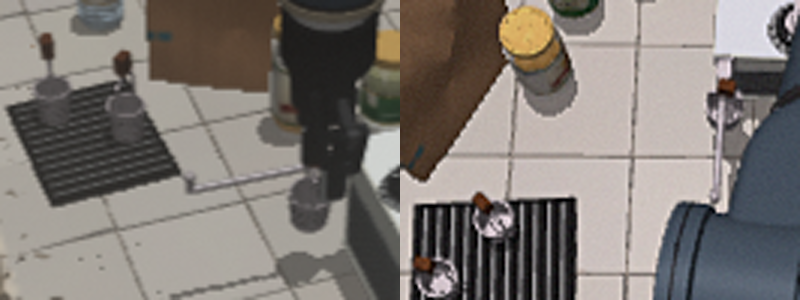

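One infuser hangs on the hook (top crop (724,100)); two are still on the mat at their earlier places. Picking B (0.499,0.3215).

Request:
{"op": "play_rows", "data": {
  "moves": [
    [-0.1, 0.6, 0.1, 0, 0, -0.7, 0.5],
    [-0.15, 0.95, 0, 0, 0, -0.7, 0.5],
    [-0.15, 0.95, 0, 0, 0, -0.7, 0.5],
    [-0.15, 0.95, 0, 0, 0, -0.7, 0.5],
    [-0.15, 0.95, 0, 0, 0, -0.7, 0.5],
    [-0.15, 0.95, 0, 0, 0, -0.7, 0.5],
    [-0.15, 0.95, 0, 0, 0, -0.7, 0.5],
    [-0.15, 0.95, -0.1, 0, 0, -0.7, 0.5],
    [-0.15, 0.9, -0.4, 0, 0, -0.7, 0.5],
    [-0.05, 0.2, -0.6, 0, 0, -0.3, 0.5],
    [0, 0, -0.6, 0, 0, 0, 0.5],
    [0, 0, 0, 0, 0, 0, 0.5]
  ]
}}

```text
time_s: 19.7
eef_pos: [0.4961, 0.3218, 0.1707]
orientation: [-3.138, -0.001, 2.407]
force: [-0.4, -0.3, 0.9]
finger_gap: 0.0427
finger_force: 0.0
```

Request:
{"op": "play_rows", "data": {
  "moves": [
    [0, 0, -0.5, 0, 0, 0, 0.5],
    [0, 0, -0.6, 0, 0, 0, 0.5],
    [0, 0, -0.4, 0, 0, 0, 0.5],
    [0, 0, -0.14, 0, 0, 0, 0.5],
    [0, 0, 0, 0, 0, 0, 0.5],
    [0, 0, 0, 0, 0, 0, 0],
    [0, 0, 0, 0, 0, 0, 0],
    [0, 0, 0, 0, 0, 0, 0],
    [0, 0, 0, 0, 0, 0, 0]
  ]
}}

```text
time_s: 20.82
eef_pos: [0.4991, 0.3214, 0.0914]
orientation: [3.139, 0.0, 2.404]
force: [-0.8, 0.2, 6.7]
finger_gap: 0.0194
finger_force: 22.5
```

Request:
{"op": "play_rows", "data": {
  "moves": [
    [0, 0, 0.3, 0, 0, 0, 0],
    [0, 0, 0.6, 0, 0, 0, 0],
    [0, 0, 0.6, 0, 0, 0, 0],
    [-0.2, -0.4, 0, 0, 0, 0.6, 0],
    [-0.3, -0.6, 0, 0, 0, 0.75, 0],
    [-0.3, -0.7, 0, 0, 0, 0.75, 0],
    [-0.3, -0.75, 0, 0, 0, 0.75, 0],
    [-0.2, -0.75, 0, 0, 0, 0.75, 0],
    [-0.04, -0.75, 0, 0, 0, 0.75, 0],
    [0, -0.65, 0, 0, 0, 0.75, 0],
    [0, -0.4, 0, 0, 0, 0.75, 0],
    [0, -0.19, 0, 0, 0, 0.75, 0],
    [0, 0, 0, 0, 0, 0, 0]
  ]
}}

```text
time_s: 22.45
eef_pos: [0.4314, 0.0605, 0.166]
orientation: [-3.142, 0.001, 3.093]
force: [0.1, -0.5, -0.8]
finger_gap: 0.0197
finger_force: 21.7
```

Request:
{"op": "play_rows", "data": {
  "moves": [
    [0.1, 0.025, 0.02, 0, 0, 0, 0],
    [0.3, -0.013, 0, 0, 0, 0, 0],
    [0.3, -0.013, 0, 0, 0, 0, 0],
    [0.3, -0.013, 0, 0, 0, 0, 0],
    [0.3, -0.013, 0, 0, 0, 0, 0],
    [0.3, -0.013, 0, 0, 0, 0, 0],
    [0.3, -0.013, 0, 0, 0, 0, 0],
    [0.3, -0.013, 0, 0, 0, 0, 0],
    [0.3, -0.013, 0, 0, 0, 0, 0],
    [0.2, -0.01, 0, 0, 0, 0, 0],
    [0.11, -0.005, 0, 0, 0, 0, 0],
    [0, 0, 0, 0, 0, 0, 0],
    [0, 0, -0.15, 0, 0, 0, 0],
    [0, 0, -0.15, 0, 0, 0, 0],
    [0, 0, -0.1, 0, 0, 0, 0],
    [0, 0, -0.08, 0, 0, 0, 0],
    [0, 0, 0, 0, 0, 0, 0]
  ]
}}

```text
time_s: 24.58
eef_pos: [0.5717, 0.0567, 0.1423]
orientation: [3.142, -0.0, 3.096]
force: [-0.6, 1.2, 1.9]
finger_gap: 0.0196
finger_force: 22.1
```

Request:
{"op": "play_rows", "data": {
  "moves": [
    [0, 0, 0, 0, 0, 0, 0.3],
    [0, 0, 0, 0, 0, 0, 0.4],
    [0, 0, 0, 0, 0, 0, 0.4],
    [0, 0, 0.3, 0, 0, 0, 0.4],
    [0, 0, 0.8, 0, 0, 0, 0.4],
    [0, -0.3, 0.8, 0, 0, 0, 0.5],
    [0, -0.9, 0.3, 0, 0, 0, 0.5],
    [0, -0.9, 0, 0, 0, 0, 0.5],
    [0, 0, 0, 0, 0, 0, 0.5]
  ]
}}

```text
time_s: 25.7
eef_pos: [0.5716, -0.053, 0.2538]
orientation: [-3.14, 0.002, 3.089]
force: [0.4, 1.4, -0.1]
finger_gap: 0.0427
finger_force: 0.0
```

```bash
python3 - <<'E'
from look import *
run(P,[(.429,.38,.1025)])
cv2.imwrite("pics/z11.png",np.hstack([cv2.resize(P["side"]["color"][130:230,180:313],(400,300),interpolation=2),cv2.resize(P["top"]["color"][160:260,140:273],(400,300),interpolation=2)]))
E
```

```text
[ 0.57187616 -0.04851806  0.25311356] 3.0946403757552425 25.8
mat grip [[0.428, 0.379, 0.112], [0.432, 0.394, 0.103], [0.43, 0.382, 0.103], 8, 24]
hung grip [[0.571, 0.055, 0.162], [0.576, 0.064, 0.154], [0.573, 0.056, 0.154], 14, 14]
(0.429, 0.38, 0.1025) 1.535 -12 [0.429  0.38   0.1025] top@z [0.429  0.38   0.1025] side@z [0.429  0.38   0.1025]
{-30: 1.503, -24: 1.509, -18: 1.521, -12: 1.535, -6: 1.527, 0: 1.498}
```

Request:
{"op": "play_rows", "data": {
  "moves": [
    [-0.2, 0.6, 0.1, 0, 0, -0.15, 0.5],
    [-0.3, 0.95, 0, 0, 0, -0.15, 0.5],
    [-0.3, 0.95, 0, 0, 0, -0.15, 0.5],
    [-0.3, 0.95, 0, 0, 0, -0.15, 0.5],
    [-0.3, 0.95, 0, 0, 0, -0.15, 0.5],
    [-0.3, 0.95, 0, 0, 0, -0.15, 0.5],
    [-0.3, 0.95, 0, 0, 0, -0.15, 0.5],
    [-0.3, 0.95, -0.1, 0, 0, -0.15, 0.5],
    [-0.3, 0.8, -0.4, 0, 0, -0.15, 0.5],
    [-0.2, 0.4, -0.6, 0, 0, -0.2, 0.5],
    [-0.06, 0.12, -0.6, 0, 0, 0, 0.5],
    [0, 0, -0.5, 0, 0, 0, 0.5],
    [0, 0, -0.6, 0, 0, 0, 0.5],
    [0, 0, -0.4, 0, 0, 0, 0.5],
    [0, 0, -0.14, 0, 0, 0, 0.5],
    [0, 0, 0, 0, 0, 0, 0.5],
    [0, 0, 0, 0, 0, 0, 0],
    [0, 0, 0, 0, 0, 0, 0],
    [0, 0, 0, 0, 0, 0, 0],
    [0, 0, 0, 0, 0, 0, 0]
  ]
}}

```text
time_s: 28.3
eef_pos: [0.4293, 0.3808, 0.0913]
orientation: [3.14, 0.001, 2.933]
force: [-0.4, -0.9, 7.4]
finger_gap: 0.0197
finger_force: 21.8
```

Request:
{"op": "play_rows", "data": {
  "moves": [
    [0, 0, 0.3, 0, 0, 0, 0],
    [0, 0, 0.6, 0, 0, 0, 0],
    [0, 0, 0.62, 0, 0, 0, 0],
    [0, -0.4, 0, 0, 0, 0.15, 0],
    [0, -0.7, 0, 0, 0, 0.15, 0],
    [0, -0.8, 0, 0, 0, 0.2, 0],
    [0, -0.8, 0, 0, 0, 0.2, 0],
    [0, -0.8, 0, 0, 0, 0.2, 0],
    [0.05, -0.8, 0, 0, 0, 0.2, 0],
    [0, -0.8, 0, 0, 0, 0.2, 0],
    [0, -0.7, 0, 0, 0, 0.2, 0],
    [0, -0.4, 0, 0, 0, 0.05, 0],
    [0, -0.18, 0, 0, 0, 0, 0],
    [0, 0, 0, 0, 0, 0, 0]
  ]
}}

```text
time_s: 30.05
eef_pos: [0.4315, 0.0611, 0.1667]
orientation: [3.141, 0.001, 3.095]
force: [0.8, -0.1, -1.2]
finger_gap: 0.0195
finger_force: 20.8
```

Request:
{"op": "play_rows", "data": {
  "moves": [
    [0.1, 0.015, 0, 0, 0, 0, 0],
    [0.3, -0.013, 0, 0, 0, 0, 0],
    [0.3, -0.013, 0, 0, 0, 0, 0],
    [0.3, -0.013, 0, 0, 0, 0, 0],
    [0.3, -0.013, 0, 0, 0, 0, 0],
    [0.3, -0.013, 0, 0, 0, 0, 0],
    [0.2, -0.01, 0, 0, 0, 0, 0],
    [0.06, 0, 0, 0, 0, 0, 0],
    [0, 0, -0.15, 0, 0, 0, 0],
    [0, 0, -0.15, 0, 0, 0, 0],
    [0, 0, -0.1, 0, 0, 0, 0],
    [0, 0, -0.08, 0, 0, 0, 0],
    [0, 0, 0, 0, 0, 0, 0]
  ]
}}

```text
time_s: 31.68
eef_pos: [0.5241, 0.0582, 0.1423]
orientation: [3.142, -0.0, 3.096]
force: [-0.9, 0.0, 1.9]
finger_gap: 0.0195
finger_force: 21.2
```

Request:
{"op": "play_rows", "data": {
  "moves": [
    [0, 0, 0, 0, 0, 0, 0.3],
    [0, 0, 0, 0, 0, 0, 0.4],
    [0, 0, 0, 0, 0, 0, 0.4],
    [0, 0, 0.3, 0, 0, 0, 0.4],
    [0, 0, 0.8, 0, 0, 0, 0.4],
    [0, -0.3, 0.8, 0, 0, 0, 0.4],
    [0, -0.9, 0.5, 0, 0, 0, 0.3],
    [0, -0.9, 0, 0, 0, 0, 0.3],
    [0, -0.9, 0, 0, 0, 0, 0.3],
    [0, -0.9, 0, 0, 0, 0, 0.3],
    [0, -0.5, 0, 0, 0, 0, 0.3],
    [0, 0, 0, 0, 0, 0, 0.3]
  ]
}}

```text
time_s: 33.17
eef_pos: [0.5239, -0.1642, 0.2632]
orientation: [-3.141, 0.001, 3.092]
force: [-0.4, -0.9, -0.3]
finger_gap: 0.0256
finger_force: 0.0
```

```bash
python3 - <<'E'
from look import *
for q in ["timer_top","fan_ring_mark","hook_ball"]:
    for n in P: print(q,n,[(np.round(x["point"],1).tolist(),round(x["confidence"],2)) for x in ctrl.tip_of(P[n],q)[:2]])
for n,p in P.items():
    m,c=sel(p,(.65,-.08,.185),(.74,.03,.206));q=c[m]
    print(n,len(q),q.mean(0).round(4),cv2.minAreaRect((q[:,:2]*1000).astype(np.float32)) if len(q)>3 else 0)
    print(proj(p,np.array([.689,-.026,.198])))
s=cv2.resize(P["side"]["color"][145:245,215:335],(480,400),interpolation=2)
t=cv2.resize(P["top"]["color"][145:235,235:305],(311,400),interpolation=2)
cv2.imwrite("pics/z12.png",np.hstack([s,t]))
E
```

```text
[ 0.52442093 -0.16118401  0.26291111] 3.095809986704146 33.275
hung grip [[0.57, 0.053, 0.164], [0.575, 0.065, 0.154], [0.573, 0.054, 0.154], 13, 21]
hung grip [[0.523, 0.055, 0.163], [0.527, 0.065, 0.154], [0.525, 0.056, 0.154], 16, 21]
timer_top side [([319.7, 179.2], 0.45)]
timer_top top [([271.3, 166.2], 0.45), ([386.4, 248.6], 0.33)]
fan_ring_mark side [([311.5, 187.8], 0.62)]
fan_ring_mark top [([268.5, 172.2], 0.47), ([188.2, 183.8], 0.43)]
hook_ball side [([242.9, 188.6], 0.47), ([250.4, 212.5], 0.23)]
hook_ball top [([247.9, 199.7], 0.6), ([240.9, 228.1], 0.36)]
side 67 [ 0.6893 -0.0305  0.1933] ((690.1249389648438, -28.25698471069336), (13.80582046508789, 34.16691207885742), 83.69965362548828)
[317.83463    179.33383593]
top 30 [ 0.6859 -0.0283  0.1965] ((687.6004638671875, -28.13280487060547), (33.47702407836914, 6.687357425689697), 0.6061945557594299)
[271.35439428 163.73676686]
```

View pics/z12.png

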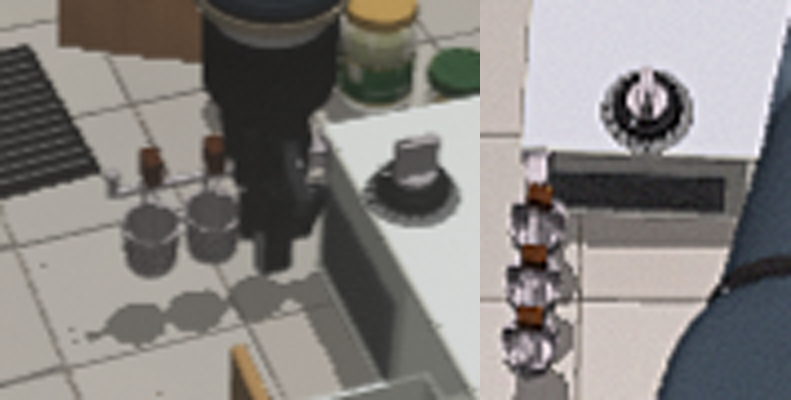

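All three hang (top crop (538,195), (533,255), (528,318)); the knob is at (0.6885,-0.028). Approach and grip the timer.

Request:
{"op": "play_rows", "data": {
  "moves": [
    [0.35, 0.26, 0, 0, 0, 0, 0.3],
    [0.6, 0.5, 0, 0, 0, 0, 0.3],
    [0.6, 0.5, 0, 0, 0, 0, 0.3],
    [0.6, 0.5, 0, 0, 0, 0, 0.3],
    [0.6, 0.5, 0, 0, 0, 0, 0.3],
    [0.54, 0.4, -0.2, 0, 0, 0, 0.3],
    [0, 0, -0.5, 0, 0, 0, 0.3],
    [0, 0, -0.5, 0, 0, 0, 0.3],
    [0, 0, -0.3, 0, 0, 0, 0.3],
    [0, 0, -0.08, 0, 0, 0, 0.3],
    [0, 0, 0, 0, 0, 0, 0.3],
    [0, 0, 0, 0, 0, 0, 0.3]
  ]
}}

```text
time_s: 35.08
eef_pos: [0.6894, -0.0289, 0.1844]
orientation: [3.141, 0.002, 3.096]
force: [-0.7, -0.2, -0.1]
finger_gap: 0.0256
finger_force: 0.0
```

Request:
{"op": "play_rows", "data": {
  "moves": [
    [0, 0, 0, 0, 0, 0, 0],
    [0, 0, 0, 0, 0, 0, 0],
    [0, 0, 0, 0, 0, 0, 0],
    [0, 0, 0, 0, 0, 0, 0]
  ]
}}

```text
time_s: 35.58
eef_pos: [0.6894, -0.0267, 0.1844]
orientation: [3.139, 0.002, 3.097]
force: [-0.3, 6.4, 4.1]
finger_gap: 0.0095
finger_force: 26.3
```

Request:
{"op": "play_rows", "data": {
  "moves": [
    [-0.01, 0.05, 0, 0, 0, 0, 0],
    [0, 0, 0, 0, 0, -0.6, 0],
    [0, 0, 0, 0, 0, -0.9, 0],
    [0, 0, 0, 0, 0, -0.9, 0],
    [0, 0, 0, 0, 0, -0.9, 0],
    [0, 0, 0, 0, 0, -0.9, 0],
    [0, 0, 0, 0, 0, -0.9, 0],
    [0, 0, 0, 0, 0, -0.9, 0],
    [0, 0, 0, 0, 0, -0.9, 0],
    [0, 0, 0, 0, 0, -0.9, 0],
    [0, 0, 0, 0, 0, -0.9, 0],
    [0, 0, 0, 0, 0, -0.9, 0],
    [0, 0, 0, 0, 0, -0.9, 0],
    [0, 0, 0, 0, 0, -0.9, 0],
    [0, 0, 0, 0, 0, -0.9, 0],
    [0, 0, 0, 0, 0, -0.6, 0],
    [0, 0, 0, 0, 0, 0, 0],
    [0, 0, 0, 0, 0, 0, 0]
  ]
}}

```text
time_s: 37.83
eef_pos: [0.6908, -0.0248, 0.1845]
orientation: [3.136, -0.0, 1.746]
force: [7.8, 4.4, 2.1]
finger_gap: 0.0092
finger_force: 26.0
```

Request:
{"op": "play_rows", "data": {
  "moves": [
    [0, 0, 0, 0, 0, 0, 0.3],
    [0, 0, 0, 0, 0, 0, 0.3],
    [0, 0, 0.4, 0, 0, 0, 0.3],
    [0, 0, 0.8, 0, 0, 0, 0.3],
    [-0.5, -0.7, 0.5, 0, 0, 0.9, 0.3],
    [-0.8, -0.9, 0, 0, 0, 0.9, 0.3],
    [-0.8, -0.9, 0, 0, 0, 0.9, 0.3],
    [-0.5, -0.5, 0, 0, 0, 0.9, 0.3],
    [0, 0, 0, 0, 0, 0.9, 0.3],
    [0, 0, 0, 0, 0, 0.9, 0.3],
    [0, 0, 0, 0, 0, 0.9, 0.3],
    [0, 0, 0, 0, 0, 0.9, 0.3],
    [0, 0, 0, 0, 0, 0.9, 0.3],
    [0, 0, 0, 0, 0, 0.9, 0.3],
    [0, 0, 0, 0, 0, 0.9, 0.3],
    [0, 0, 0, 0, 0, 0.9, 0.3],
    [0, 0, 0, 0, 0, 0.9, 0.3],
    [0, 0, 0, 0, 0, 0.9, 0.3],
    [0, 0, 0, 0, 0, 0.3, 0.3]
  ]
}}

```text
time_s: 40.2
eef_pos: [0.5578, -0.1768, 0.2682]
orientation: [-3.141, -0.001, 3.096]
force: [0.8, 0.2, -0.6]
finger_gap: 0.0259
finger_force: 0.0
```

```bash
cat > tim.py <<'E'
from look import *
m,c=sel(P["top"],(.65,-.08,.185),(.74,.03,.206));q=c[m];d=q[:,:2]-q[:,:2].mean(0)
w,v=np.linalg.eigh(d.T@d);print("knob bar azimuth",np.degrees(np.arctan(v[1,1]/v[0,1])),len(q))
for n in P: print("mark",n,[(np.round(x["point"],1).tolist(),round(x["confidence"],2)) for x in ctrl.tip_of(P[n],"fan_ring_mark")[:2]])
E
python3 tim.py
```

```text
[ 0.5580161  -0.17663463  0.26822916] 3.0945257836676494 40.3
hung grip [[0.618, 0.054, 0.163], [0.623, 0.064, 0.154], [0.621, 0.055, 0.154], 14, 20]
hung grip [[0.577, 0.057, 0.162], [0.581, 0.067, 0.154], [0.579, 0.058, 0.154], 14, 18]
hung grip [[0.515, 0.059, 0.162], [0.519, 0.069, 0.154], [0.517, 0.06, 0.154], 14, 21]
knob bar azimuth -59.504302348318944 38
mark side [([209.3, 174.0], 0.57), ([310.9, 185.6], 0.4)]
mark top [([265.9, 175.7], 0.57)]
```

Timer is at about 57° and running back, infusers hanging. Wait it out.

Request:
{"op": "play_rows", "data": {
  "moves": [
    [0, 0, 0, 0, 0, 0, 0.3],
    [0, 0, 0, 0, 0, 0, 0.3],
    [0, 0, 0, 0, 0, 0, 0.3],
    [0, 0, 0, 0, 0, 0, 0.3],
    [0, 0, 0, 0, 0, 0, 0.3],
    [0, 0, 0, 0, 0, 0, 0.3],
    [0, 0, 0, 0, 0, 0, 0.3],
    [0, 0, 0, 0, 0, 0, 0.3],
    [0, 0, 0, 0, 0, 0, 0.3],
    [0, 0, 0, 0, 0, 0, 0.3],
    [0, 0, 0, 0, 0, 0, 0.3],
    [0, 0, 0, 0, 0, 0, 0.3],
    [0, 0, 0, 0, 0, 0, 0.3],
    [0, 0, 0, 0, 0, 0, 0.3],
    [0, 0, 0, 0, 0, 0, 0.3],
    [0, 0, 0, 0, 0, 0, 0.3],
    [0, 0, 0, 0, 0, 0, 0.3],
    [0, 0, 0, 0, 0, 0, 0.3],
    [0, 0, 0, 0, 0, 0, 0.3],
    [0, 0, 0, 0, 0, 0, 0.3]
  ]
}}

```text
time_s: 42.9
eef_pos: [0.5583, -0.1764, 0.2683]
orientation: [3.142, -0.0, 3.096]
force: [-0.6, 0.3, 0.7]
finger_gap: 0.0253
finger_force: 0.0
```

Request:
{"op": "play_rows", "data": {
  "moves": [
    [0, 0, 0, 0, 0, 0, 0.3],
    [0, 0, 0, 0, 0, 0, 0.3],
    [0, 0, 0, 0, 0, 0, 0.3],
    [0, 0, 0, 0, 0, 0, 0.3],
    [0, 0, 0, 0, 0, 0, 0.3],
    [0, 0, 0, 0, 0, 0, 0.3],
    [0, 0, 0, 0, 0, 0, 0.3],
    [0, 0, 0, 0, 0, 0, 0.3],
    [0, 0, 0, 0, 0, 0, 0.3],
    [0, 0, 0, 0, 0, 0, 0.3],
    [0, 0, 0, 0, 0, 0, 0.3],
    [0, 0, 0, 0, 0, 0, 0.3],
    [0, 0, 0, 0, 0, 0, 0.3],
    [0, 0, 0, 0, 0, 0, 0.3],
    [0, 0, 0, 0, 0, 0, 0.3],
    [0, 0, 0, 0, 0, 0, 0.3],
    [0, 0, 0, 0, 0, 0, 0.3],
    [0, 0, 0, 0, 0, 0, 0.3],
    [0, 0, 0, 0, 0, 0, 0.3],
    [0, 0, 0, 0, 0, 0, 0.3]
  ]
}}

```text
time_s: 45.4
eef_pos: [0.5583, -0.1764, 0.2683]
orientation: [-3.142, -0.0, 3.096]
force: [-0.5, 0.4, 0.3]
finger_gap: 0.0255
finger_force: 0.0
```

Request:
{"op": "play_rows", "data": {
  "moves": [
    [0, 0, 0, 0, 0, 0, 0.3],
    [0, 0, 0, 0, 0, 0, 0.3],
    [0, 0, 0, 0, 0, 0, 0.3],
    [0, 0, 0, 0, 0, 0, 0.3],
    [0, 0, 0, 0, 0, 0, 0.3],
    [0, 0, 0, 0, 0, 0, 0.3],
    [0, 0, 0, 0, 0, 0, 0.3],
    [0, 0, 0, 0, 0, 0, 0.3],
    [0, 0, 0, 0, 0, 0, 0.3],
    [0, 0, 0, 0, 0, 0, 0.3],
    [0, 0, 0, 0, 0, 0, 0.3],
    [0, 0, 0, 0, 0, 0, 0.3],
    [0, 0, 0, 0, 0, 0, 0.3],
    [0, 0, 0, 0, 0, 0, 0.3],
    [0, 0, 0, 0, 0, 0, 0.3],
    [0, 0, 0, 0, 0, 0, 0.3],
    [0, 0, 0, 0, 0, 0, 0.3],
    [0, 0, 0, 0, 0, 0, 0.3],
    [0, 0, 0, 0, 0, 0, 0.3],
    [0, 0, 0, 0, 0, 0, 0.3]
  ]
}}

```text
time_s: 47.9
eef_pos: [0.5583, -0.1764, 0.2683]
orientation: [3.142, -0.0, 3.096]
force: [-0.5, 0.3, -0.0]
finger_gap: 0.0257
finger_force: 0.0
```

Request:
{"op": "play_rows", "data": {
  "moves": [
    [0, 0, 0, 0, 0, 0, 0.3],
    [0, 0, 0, 0, 0, 0, 0.3],
    [0, 0, 0, 0, 0, 0, 0.3],
    [0, 0, 0, 0, 0, 0, 0.3],
    [0, 0, 0, 0, 0, 0, 0.3],
    [0, 0, 0, 0, 0, 0, 0.3],
    [0, 0, 0, 0, 0, 0, 0.3],
    [0, 0, 0, 0, 0, 0, 0.3],
    [0, 0, 0, 0, 0, 0, 0.3],
    [0, 0, 0, 0, 0, 0, 0.3],
    [0, 0, 0, 0, 0, 0, 0.3],
    [0, 0, 0, 0, 0, 0, 0.3],
    [0, 0, 0, 0, 0, 0, 0.3],
    [0, 0, 0, 0, 0, 0, 0.3],
    [0, 0, 0, 0, 0, 0, 0.3],
    [0, 0, 0, 0, 0, 0, 0.3],
    [0, 0, 0, 0, 0, 0, 0.3],
    [0, 0, 0, 0, 0, 0, 0.3],
    [0, 0, 0, 0, 0, 0, 0.3],
    [0, 0, 0, 0, 0, 0, 0.3]
  ]
}}

```text
time_s: 50.4
eef_pos: [0.5583, -0.1764, 0.2683]
orientation: [-3.142, -0.0, 3.096]
force: [0.8, 0.4, 0.2]
finger_gap: 0.0256
finger_force: 0.0
```

```bash
cat >> tim.py <<'E'
for n in P: print("floor",n,[(np.round(x["point"],1).tolist(),round(x["confidence"],2),world(P[n],x["point"],z=.02).round(3).tolist()) for x in ctrl.tip_of(P[n],"drawer_floor")[:2]])
for n in P: print("dfront",n,[(np.round(x["point"],1).tolist(),round(x["confidence"],2),world(P[n],x["point"],z=.118).round(3).tolist()) for x in ctrl.tip_of(P[n],"drawer_front")[:2]])
for n,p in P.items():
    m,c=sel(p,(.45,-.3,.105),(.62,-.1,.13));q=c[m]
    if len(q)>9: print(n,"panel top",len(q),cv2.minAreaRect((q[:,:2]*1000).astype(np.float32)),np.percentile(q,[1,50,99],axis=0).round(4).tolist())
E
python3 tim.py
```

```text
[ 0.55833462 -0.17636797  0.26830818] 3.095623418127151 50.5
hung grip [[0.618, 0.054, 0.163], [0.623, 0.064, 0.154], [0.621, 0.055, 0.154], 14, 20]
hung grip [[0.577, 0.058, 0.161], [0.581, 0.067, 0.154], [0.578, 0.058, 0.154], 14, 18]
hung grip [[0.515, 0.059, 0.163], [0.519, 0.069, 0.154], [0.516, 0.06, 0.154], 14, 23]
knob bar azimuth -1.7848352835224368 32
mark side [([311.4, 188.4], 0.46)]
mark top [([268.9, 171.9], 0.49)]
floor side [([308.0, 274.3], 0.81, [0.598, -0.197, 0.02])]
floor top [([246.8, 223.6], 0.61, [0.538, 0.061, 0.02])]
dfront side [([277.4, 258.9], 0.73, [0.507, -0.196, 0.118]), ([249.2, 211.1], 0.29, [0.495, -0.004, 0.118])]
dfront top []
side panel top 403 ((521.6100463867188, -191.59674072265625), (167.6482391357422, 22.51918601989746), 88.49335479736328) [[0.5111, -0.2727, 0.107], [0.5231, -0.1982, 0.1231], [0.5333, -0.1097, 0.1289]]
top panel top 68 ((521.0718383789062, -245.3049774169922), (16.09508514404297, 51.55726623535156), 7.81173849105835) [[0.5107, -0.2706, 0.1062], [0.5197, -0.2474, 0.1225], [0.5281, -0.2206, 0.1293]]
```

The timer has run out (bar azimuth back at about -2°), and all three still hang. The drawer floor centre is at (0.598,-0.193). I now take the outermost infuser off the hook.

Request:
{"op": "play_rows", "data": {
  "moves": [
    [-0.1, 0.5, 0, 0, 0, 0, 0.45],
    [-0.15, 0.8, 0, 0, 0, 0, 0.45],
    [-0.15, 0.8, 0, 0, 0, 0, 0.45],
    [-0.15, 0.8, 0, 0, 0, 0, 0.45],
    [-0.15, 0.8, 0, 0, 0, 0, 0.45],
    [-0.14, 0.8, 0, 0, 0, 0, 0.45],
    [0, 0.2, -0.4, 0, 0, 0, 0.45],
    [0, 0, -0.6, 0, 0, 0, 0.45],
    [0, 0, -0.7, 0, 0, 0, 0.45],
    [0, 0, -0.5, 0, 0, 0, 0.45],
    [0, 0, -0.28, 0, 0, 0, 0.45],
    [0, 0, 0, 0, 0, 0, 0.45],
    [0, 0, 0, 0, 0, 0, 0],
    [0, 0, 0, 0, 0, 0, 0],
    [0, 0, 0, 0, 0, 0, 0],
    [0, 0, 0, 0, 0, 0, 0]
  ]
}}

```text
time_s: 52.8
eef_pos: [0.5171, 0.059, 0.145]
orientation: [3.141, 0.002, 3.096]
force: [1.0, 1.8, 6.5]
finger_gap: 0.0193
finger_force: 21.4
```

Request:
{"op": "play_rows", "data": {
  "moves": [
    [0, 0, 0.15, 0, 0, 0, 0],
    [0, 0, 0.2, 0, 0, 0, 0],
    [0, 0, 0.17, 0, 0, 0, 0],
    [0, 0, 0, 0, 0, 0, 0]
  ]
}}

```text
time_s: 53.3
eef_pos: [0.5167, 0.0586, 0.1711]
orientation: [3.141, 0.001, 3.096]
force: [-0.8, -0.0, -0.6]
finger_gap: 0.0196
finger_force: 20.2
```

Request:
{"op": "play_rows", "data": {
  "moves": [
    [-0.1, 0.004, -0.04, 0, 0, 0, 0],
    [-0.3, 0.013, 0, 0, 0, 0, 0],
    [-0.3, 0.013, 0, 0, 0, 0, 0],
    [-0.3, 0.013, 0, 0, 0, 0, 0],
    [-0.3, 0.013, 0, 0, 0, 0, 0],
    [-0.3, 0.013, 0, 0, 0, 0, 0],
    [-0.2, 0, 0, 0, 0, 0, 0],
    [0, 0, 0, 0, 0, 0, 0]
  ]
}}

```text
time_s: 54.3
eef_pos: [0.4258, 0.0621, 0.1684]
orientation: [3.142, 0.0, 3.096]
force: [1.5, -0.6, -0.5]
finger_gap: 0.0197
finger_force: 20.2
```

Request:
{"op": "play_rows", "data": {
  "moves": [
    [0, -0.1, 0.6, 0, 0, 0, 0],
    [0, -0.3, 0.8, 0, 0, 0, 0],
    [0.1, -0.6, 0.3, 0, 0, 0, 0],
    [0.3, -0.7, 0, 0, 0, 0, 0],
    [0.4, -0.7, 0, 0, 0, 0, 0],
    [0.5, -0.7, 0, 0, 0, 0, 0],
    [0.5, -0.7, 0, 0, 0, 0, 0],
    [0.5, -0.7, 0, 0, 0, 0, 0],
    [0.4, -0.7, 0, 0, 0, 0, 0],
    [0.3, -0.5, 0, 0, 0, 0, 0],
    [0.1, -0.26, 0, 0, 0, 0, 0],
    [0, 0, 0, 0, 0, 0, 0],
    [0, 0, -0.5, 0, 0, 0, 0],
    [0, 0, -0.7, 0, 0, 0, 0],
    [0, 0, -0.7, 0, 0, 0, 0],
    [0, 0, -0.5, 0, 0, 0, 0],
    [0, 0, -0.2, 0, 0, 0, 0],
    [0, 0, -0.1, 0, 0, 0, 0],
    [0, 0, 0, 0, 0, 0, 0]
  ]
}}

```text
time_s: 56.68
eef_pos: [0.5817, -0.2357, 0.119]
orientation: [-3.141, 0.001, 3.096]
force: [-0.1, 0.1, -1.2]
finger_gap: 0.0196
finger_force: 20.0
```

Request:
{"op": "play_rows", "data": {
  "moves": [
    [0, 0, -0.1, 0, 0, 0, 0],
    [0, 0, -0.08, 0, 0, 0, 0],
    [0, 0, -0.04, 0, 0, 0, 0],
    [0, 0, 0, 0, 0, 0, 0]
  ]
}}

```text
time_s: 57.18
eef_pos: [0.5847, -0.2351, 0.1107]
orientation: [3.141, 0.007, 3.097]
force: [0.3, 5.5, 23.4]
finger_gap: 0.0193
finger_force: 20.8
```

Request:
{"op": "play_rows", "data": {
  "moves": [
    [0, 0, 0.04, 0, 0, 0, 0],
    [0, 0, 0.02, 0, 0, 0, 0],
    [0, 0, 0, 0, 0, 0, 0]
  ]
}}

```text
time_s: 57.55
eef_pos: [0.582, -0.2356, 0.1109]
orientation: [3.141, 0.001, 3.096]
force: [0.7, 3.1, 7.9]
finger_gap: 0.0193
finger_force: 21.2
```

```bash
python3 - <<'E'
from h import *
P={n:ctrl.read_camera(n) for n in("side","top")}
s=ctrl.read_state();print(s["eef_pos"],s["orientation"],s["force"])
p=P["side"]
m,c=sel(p,(.53,-.28,.012),(.65,-.19,.10));q=c[m];print(len(q))
for z in np.arange(.02,.1,.01):
    k=q[abs(q[:,2]-z)<.005];print(round(z,3),len(k),np.percentile(k,[2,50,98],axis=0)[:,:2].round(3).tolist() if len(k)>3 else 0)
u=np.round(proj(p,np.array([.583,-.235,.07]))).astype(int);x,y=u
S=cv2.resize(p["color"][y-40:y+30,x-35:x+35],(400,400),interpolation=2)
x,y=np.round(proj(P["top"],np.array([.583,-.235,.07]))).astype(int)
T=cv2.resize(P["top"]["color"][y-35:y+35,x-35:x+35],(400,400),interpolation=2)
cv2.imwrite("pics/z13.png",np.hstack([S,T]))
E
```

```text
[ 0.58202279 -0.23561992  0.11087452] [3.14138928e+00 1.40396465e-03 3.09591426e+00] [0.85206664 3.50924699 8.80911418]
977
0.02 322 [[0.544, -0.271], [0.622, -0.225], [0.649, -0.191]]
0.03 120 [[0.537, -0.273], [0.586, -0.268], [0.645, -0.217]]
0.04 140 [[0.536, -0.273], [0.588, -0.268], [0.646, -0.217]]
0.05 173 [[0.537, -0.275], [0.585, -0.267], [0.649, -0.216]]
0.06 177 [[0.54, -0.272], [0.584, -0.265], [0.644, -0.215]]
0.07 10 [[0.539, -0.279], [0.58, -0.258], [0.649, -0.218]]
0.08 13 [[0.577, -0.279], [0.579, -0.256], [0.648, -0.217]]
0.09 7 [[0.537, -0.279], [0.579, -0.256], [0.641, -0.219]]
```

View pics/z13.png

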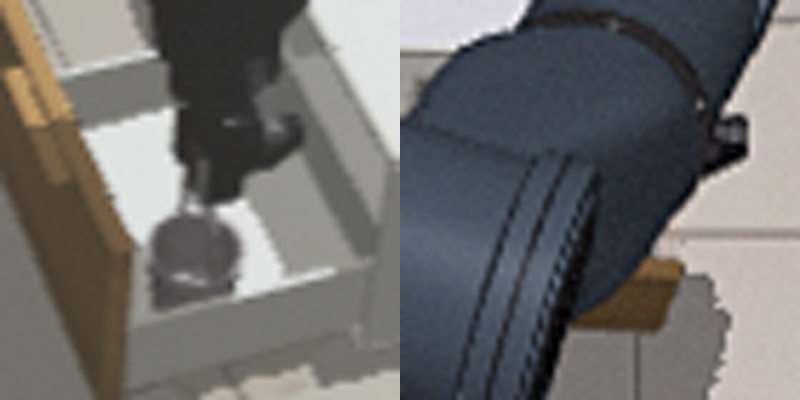

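The basket stands on the drawer floor just inside the right wall (crop (195,250)). Release and lift straight up.

Request:
{"op": "play_rows", "data": {
  "moves": [
    [0, 0, 0.03, 0, 0, 0, 0],
    [0, 0, 0, 0, 0, 0, 0.15],
    [0, 0, 0, 0, 0, 0, 0.35],
    [0, 0, 0, 0, 0, 0, 0.4],
    [0, 0, 0.3, 0, 0, 0, 0.4],
    [0, 0, 0.8, 0, 0, 0, 0.4],
    [0, 0, 0.9, 0, 0, 0, 0.4],
    [0, 0.5, 0.8, 0, 0, 0, 0.4],
    [0, 0, 0, 0, 0, 0, 0.4]
  ]
}}

```text
time_s: 58.78
eef_pos: [0.5833, -0.2094, 0.2564]
orientation: [-3.141, 0.007, 3.098]
force: [-0.2, 0.2, -1.1]
finger_gap: 0.0345
finger_force: 0.0
```

```bash
cat > dr.py <<'E'
from look import *
for g in grips(P,lo=(.52,-.29),hi=(.66,-.1),zc=.1175): print("drawer grip",[np.round(x,3).tolist() for x in g])
for n,p in P.items():
    m,c=sel(p,(.53,-.28,.1),(.66,-.1,.135));m&=(c[...,0]>.545);k,l,st,ce=cv2.connectedComponentsWithStats(m.astype(np.uint8))
    for i in range(1,k):
        if st[i,4]>3: q=c[l==i];print(n,"high blob",st[i,4],q.mean(0).round(3),np.percentile(q[:,2],[5,95]).round(3))
E
python3 dr.py
```

```text
[ 0.58132795 -0.2108979   0.25264059] 3.096115942801307 58.875
hung grip [[0.618, 0.053, 0.162], [0.623, 0.063, 0.154], [0.621, 0.054, 0.154], 14, 21]
hung grip [[0.576, 0.056, 0.163], [0.581, 0.067, 0.154], [0.578, 0.056, 0.154], 14, 18]
side high blob 8 [ 0.657 -0.104  0.106] [0.102 0.11 ]
side high blob 75 [ 0.576 -0.24   0.122] [0.107 0.13 ]
side high blob 8 [ 0.651 -0.279  0.122] [0.114 0.128]
```

Request:
{"op": "play_rows", "data": {
  "moves": [
    [0, 0.5, 0, 0, 0, 0, 0.45],
    [0, 0.8, 0, 0, 0, 0, 0.45],
    [-0.04, 0.8, 0, 0, 0, 0, 0.45],
    [-0.04, 0.8, 0, 0, 0, 0, 0.45],
    [0, 0.8, 0, 0, 0, 0, 0.45],
    [0, 0.8, 0, 0, 0, 0, 0.45],
    [0, 0.6, 0, 0, 0, 0, 0.45],
    [0, 0.23, -0.1, 0, 0, 0, 0.45],
    [0, 0, -0.6, 0, 0, 0, 0.45],
    [0, 0, -0.7, 0, 0, 0, 0.45],
    [0, 0, -0.5, 0, 0, 0, 0.45],
    [0, 0, -0.26, 0, 0, 0, 0.45],
    [0, 0, 0, 0, 0, 0, 0.45],
    [0, 0, 0, 0, 0, 0, 0],
    [0, 0, 0, 0, 0, 0, 0],
    [0, 0, 0, 0, 0, 0, 0],
    [0, 0, 0, 0, 0, 0, 0]
  ]
}}

```text
time_s: 61.0
eef_pos: [0.5782, 0.056, 0.1448]
orientation: [3.141, 0.002, 3.096]
force: [1.8, 1.5, 5.8]
finger_gap: 0.0203
finger_force: 20.6
```

Request:
{"op": "play_rows", "data": {
  "moves": [
    [0, 0, 0.15, 0, 0, 0, 0],
    [0, 0, 0.2, 0, 0, 0, 0],
    [0, 0, 0.15, 0, 0, 0, 0],
    [0, 0, 0, 0, 0, 0, 0],
    [-0.1, 0.004, 0, 0, 0, 0, 0],
    [-0.3, 0.013, 0, 0, 0, 0, 0],
    [-0.3, 0.013, 0, 0, 0, 0, 0],
    [-0.3, 0.013, 0, 0, 0, 0, 0],
    [-0.3, 0.013, 0, 0, 0, 0, 0],
    [-0.3, 0.013, 0, 0, 0, 0, 0],
    [-0.3, 0.013, 0, 0, 0, 0, 0],
    [-0.3, 0.013, 0, 0, 0, 0, 0],
    [-0.3, 0.013, 0, 0, 0, 0, 0],
    [-0.3, 0.013, 0, 0, 0, 0, 0],
    [-0.2, 0.005, 0, 0, 0, 0, 0],
    [-0.2, 0, 0, 0, 0, 0, 0],
    [0, 0, 0, 0, 0, 0, 0]
  ]
}}

```text
time_s: 63.12
eef_pos: [0.4168, 0.0619, 0.1689]
orientation: [-3.142, -0.0, 3.096]
force: [0.4, -0.7, -0.7]
finger_gap: 0.0199
finger_force: 19.5
```

Request:
{"op": "play_rows", "data": {
  "moves": [
    [0, -0.1, 0.6, 0, 0, 0, 0],
    [0, -0.3, 0.8, 0, 0, 0, 0],
    [0.2, -0.6, 0.3, 0, 0, 0, 0],
    [0.4, -0.6, 0, 0, 0, 0, 0],
    [0.5, -0.6, 0, 0, 0, 0, 0],
    [0.6, -0.6, 0, 0, 0, 0, 0],
    [0.6, -0.6, 0, 0, 0, 0, 0],
    [0.6, -0.6, 0, 0, 0, 0, 0],
    [0.5, -0.5, 0, 0, 0, 0, 0],
    [0.4, -0.4, 0, 0, 0, 0, 0],
    [0.1, -0.22, 0, 0, 0, 0, 0],
    [0, 0, 0, 0, 0, 0, 0],
    [0, 0, -0.5, 0, 0, 0, 0],
    [0, 0, -0.7, 0, 0, 0, 0],
    [0, 0, -0.7, 0, 0, 0, 0],
    [0, 0, -0.5, 0, 0, 0, 0],
    [0, 0, -0.2, 0, 0, 0, 0],
    [0, 0, -0.16, 0, 0, 0, 0],
    [0, 0, -0.05, 0, 0, 0, 0],
    [0, 0, 0, 0, 0, 0, 0]
  ]
}}

```text
time_s: 65.62
eef_pos: [0.6126, -0.1942, 0.1139]
orientation: [-3.141, 0.001, 3.096]
force: [-0.5, 0.6, -0.1]
finger_gap: 0.0198
finger_force: 20.1
```

Request:
{"op": "play_rows", "data": {
  "moves": [
    [0, 0, -0.05, 0, 0, 0, 0],
    [0, 0, -0.02, 0, 0, 0, 0],
    [0, 0, 0, 0, 0, 0, 0]
  ]
}}

```text
time_s: 66.0
eef_pos: [0.6132, -0.194, 0.1108]
orientation: [3.142, 0.002, 3.096]
force: [-0.6, 1.4, 5.7]
finger_gap: 0.0197
finger_force: 19.9
```

Request:
{"op": "play_rows", "data": {
  "moves": [
    [0, 0, 0, 0, 0, 0, 0.15],
    [0, 0, 0, 0, 0, 0, 0.35],
    [0, 0, 0, 0, 0, 0, 0.4],
    [0, 0, 0.3, 0, 0, 0, 0.4],
    [0, 0, 0.8, 0, 0, 0, 0.4],
    [0, 0, 0.9, 0, 0, 0, 0.4],
    [0, 0.5, 0.8, 0, 0, 0, 0.4],
    [0, 0.5, 0, 0, 0, 0, 0.4],
    [0, 0, 0, 0, 0, 0, 0.4]
  ]
}}

```text
time_s: 67.12
eef_pos: [0.6128, -0.1417, 0.2512]
orientation: [3.14, 0.002, 3.099]
force: [-0.8, 0.5, -0.0]
finger_gap: 0.0339
finger_force: 0.0
```

```bash
python3 dr.py
```

```text
[ 0.61214341 -0.14456835  0.2502455 ] 3.095775800450124 67.225
hung grip [[0.618, 0.054, 0.162], [0.623, 0.063, 0.154], [0.621, 0.054, 0.154], 15, 20]
drawer grip [[0.611, -0.193, 0.128], [0.617, -0.185, 0.118], [0.613, -0.194, 0.117], 16, 19]
drawer grip [[0.578, -0.236, 0.127], [0.584, -0.228, 0.117], [0.58, -0.237, 0.118], 19, 24]
side high blob 18 [ 0.657 -0.103  0.116] [0.104 0.128]
side high blob 65 [ 0.609 -0.197  0.122] [0.108 0.131]
side high blob 74 [ 0.576 -0.24   0.122] [0.108 0.132]
top high blob 8 [ 0.648 -0.277  0.115] [0.106 0.13 ]
top high blob 31 [ 0.608 -0.194  0.123] [0.105 0.133]
top high blob 35 [ 0.575 -0.236  0.123] [0.106 0.132]
```

Request:
{"op": "play_rows", "data": {
  "moves": [
    [0, 0.4, 0, 0, 0, 0, 0.45],
    [0.04, 0.7, 0, 0, 0, 0, 0.45],
    [0.05, 0.8, 0, 0, 0, 0, 0.45],
    [0.05, 0.8, 0, 0, 0, 0, 0.45],
    [0, 0.7, 0, 0, 0, 0, 0.45],
    [0, 0.4, 0, 0, 0, 0, 0.45],
    [0, 0.17, -0.1, 0, 0, 0, 0.45],
    [0, 0, -0.6, 0, 0, 0, 0.45],
    [0, 0, -0.7, 0, 0, 0, 0.45],
    [0, 0, -0.5, 0, 0, 0, 0.45],
    [0, 0, -0.23, 0, 0, 0, 0.45],
    [0, 0, 0, 0, 0, 0, 0.45],
    [0, 0, 0, 0, 0, 0, 0],
    [0, 0, 0, 0, 0, 0, 0],
    [0, 0, 0, 0, 0, 0, 0],
    [0, 0, 0, 0, 0, 0, 0]
  ]
}}

```text
time_s: 69.22
eef_pos: [0.6202, 0.0548, 0.1443]
orientation: [3.141, 0.002, 3.096]
force: [0.5, 0.9, 6.7]
finger_gap: 0.0197
finger_force: 20.7
```

Request:
{"op": "play_rows", "data": {
  "moves": [
    [0, 0, 0.15, 0, 0, 0, 0],
    [0, 0, 0.2, 0, 0, 0, 0],
    [0, 0, 0.15, 0, 0, 0, 0],
    [0, 0, 0, 0, 0, 0, 0],
    [0, 0, 0, 0, 0, 0, 0]
  ]
}}

```text
time_s: 69.85
eef_pos: [0.6191, 0.0544, 0.1681]
orientation: [-3.142, -0.0, 3.096]
force: [0.4, 0.3, -0.7]
finger_gap: 0.0195
finger_force: 19.7
```

Withdraw to x≈0.43: 190 mm, i.e. 3.8 units.

Request:
{"op": "play_rows", "data": {
  "moves": [
    [-0.1, 0.004, 0.02, 0, 0, 0, 0],
    [-0.3, 0.013, 0, 0, 0, 0, 0],
    [-0.3, 0.013, 0, 0, 0, 0, 0],
    [-0.3, 0.013, 0, 0, 0, 0, 0],
    [-0.3, 0.013, 0, 0, 0, 0, 0],
    [-0.3, 0.013, 0, 0, 0, 0, 0],
    [-0.3, 0.013, 0, 0, 0, 0, 0],
    [-0.3, 0.013, 0, 0, 0, 0, 0],
    [-0.3, 0.013, 0, 0, 0, 0, 0],
    [-0.3, 0.013, 0, 0, 0, 0, 0],
    [-0.3, 0.013, 0, 0, 0, 0, 0],
    [-0.3, 0.013, 0, 0, 0, 0, 0],
    [-0.3, 0.013, 0, 0, 0, 0, 0],
    [-0.1, 0.005, 0, 0, 0, 0, 0],
    [0, 0, 0, 0, 0, 0, 0]
  ]
}}

```text
time_s: 71.72
eef_pos: [0.4293, 0.0627, 0.1694]
orientation: [3.141, 0.0, 3.096]
force: [-0.1, 0.9, -1.2]
finger_gap: 0.0202
finger_force: 19.7
```

Request:
{"op": "play_rows", "data": {
  "moves": [
    [0, -0.1, 0.6, 0, 0, 0, 0],
    [0, -0.3, 0.8, 0, 0, 0, 0],
    [0.1, -0.5, 0.24, 0, 0, 0, 0],
    [0.3, -0.5, 0, 0, 0, 0, 0],
    [0.5, -0.5, 0, 0, 0, 0, 0],
    [0.5, -0.5, 0, 0, 0, 0, 0],
    [0.5, -0.5, 0, 0, 0, 0, 0],
    [0.5, -0.5, 0, 0, 0, 0, 0],
    [0.4, -0.4, 0, 0, 0, 0, 0],
    [0.2, -0.3, 0, 0, 0, 0, 0],
    [0.1, -0.13, 0, 0, 0, 0, 0],
    [0, 0, 0, 0, 0, 0, 0],
    [0, 0, -0.5, 0, 0, 0, 0],
    [0, 0, -0.7, 0, 0, 0, 0],
    [0, 0, -0.7, 0, 0, 0, 0],
    [0, 0, -0.5, 0, 0, 0, 0],
    [0, 0, -0.2, 0, 0, 0, 0],
    [0, 0, -0.14, 0, 0, 0, 0],
    [0, 0, -0.05, 0, 0, 0, 0],
    [0, 0, 0, 0, 0, 0, 0]
  ]
}}

```text
time_s: 74.22
eef_pos: [0.5846, -0.1489, 0.1124]
orientation: [-3.142, 0.001, 3.096]
force: [0.0, 0.0, -0.3]
finger_gap: 0.0198
finger_force: 19.7
```

Request:
{"op": "play_rows", "data": {
  "moves": [
    [0, 0, -0.04, 0, 0, 0, 0],
    [0, 0, -0.02, 0, 0, 0, 0],
    [0, 0, 0, 0, 0, 0, 0]
  ]
}}

```text
time_s: 74.6
eef_pos: [0.5849, -0.1487, 0.1095]
orientation: [3.141, 0.001, 3.096]
force: [-0.7, 0.5, 5.8]
finger_gap: 0.02
finger_force: 19.5
```

Request:
{"op": "play_rows", "data": {
  "moves": [
    [0, 0, 0, 0, 0, 0, 0.15],
    [0, 0, 0, 0, 0, 0, 0.35],
    [0, 0, 0, 0, 0, 0, 0.4],
    [0, 0, 0.3, 0, 0, 0, 0.4],
    [0, 0, 0.8, 0, 0, 0, 0.4],
    [0, 0, 0.9, 0, 0, 0, 0.4],
    [-0.5, -0.1, 0.8, 0, 0, 0, 0.2],
    [-0.9, -0.3, 0, 0, 0, 0, 0],
    [-0.9, -0.3, 0, 0, 0, 0, 0],
    [-0.5, -0.2, 0, 0, 0, 0, 0],
    [0, 0, 0, 0, 0, 0, 0]
  ]
}}

```text
time_s: 75.97
eef_pos: [0.4426, -0.195, 0.2501]
orientation: [-3.141, 0.001, 3.093]
force: [0.5, 0.6, -0.5]
finger_gap: -0.0
finger_force: 0.0
```

```bash
python3 dr.py; python3 tim.py | grep -E "dfront|panel|knob"
```

```text
[ 0.4449599  -0.19379024  0.24966854] 3.0955353708291313 76.075
drawer grip [[0.585, -0.146, 0.125], [0.589, -0.139, 0.117], [0.587, -0.146, 0.117], 17, 14]
side high blob 19 [ 0.657 -0.103  0.114] [0.101 0.13 ]
side high blob 68 [ 0.583 -0.151  0.122] [0.108 0.131]
side high blob 70 [ 0.61  -0.197  0.121] [0.107 0.132]
side high blob 75 [ 0.577 -0.24   0.122] [0.106 0.131]
side high blob 4 [ 0.649 -0.278  0.123] [0.118 0.129]
side high blob 7 [ 0.651 -0.278  0.104] [0.101 0.11 ]
top high blob 4 [ 0.654 -0.102  0.119] [0.107 0.127]
top high blob 21 [ 0.581 -0.144  0.128] [0.114 0.133]
knob bar azimuth 0.01354711112750626 29
dfront side [([346.3, 348.5], 0.63, [0.558, -0.485, 0.118]), ([279.3, 258.7], 0.62, [0.512, -0.197, 0.118])]
dfront top []
side panel top 588 ((565.7647705078125, -193.0101776123047), (168.8148651123047, 105.99556732177734), 87.79508209228516) [[0.5131, -0.2735, 0.1054], [0.5285, -0.1999, 0.123], [0.616, -0.1107, 0.1297]]
top panel top 29 ((556.9146118164062, -127.21658325195312), (12.098042488098145, 76.4009017944336), 59.74406051635742) [[0.5227, -0.1475, 0.1077], [0.5326, -0.1182, 0.1244], [0.5878, -0.1061, 0.1294]]
```

All three stand in the drawer. Lower in front of the drawer and push it home.

Request:
{"op": "play_rows", "data": {
  "moves": [
    [0, 0, -0.7, 0, 0, 0, 0],
    [0, 0, -0.9, 0, 0, 0, 0],
    [0, 0, -0.9, 0, 0, 0, 0],
    [0, 0, -0.5, 0, 0, 0, 0],
    [0.3, 0, 0, 0, 0, 0, 0],
    [0.4, 0, 0, 0, 0, 0, 0],
    [0.2, 0, 0, 0, 0, 0, 0],
    [0.1, 0, 0, 0, 0, 0, 0],
    [0.12, 0, 0, 0, 0, 0, 0],
    [0.15, 0, 0, 0, 0, 0, 0],
    [0.15, 0, 0, 0, 0, 0, 0],
    [0.15, 0, 0, 0, 0, 0, 0],
    [0.15, 0, 0, 0, 0, 0, 0],
    [0.15, 0, 0, 0, 0, 0, 0],
    [0.15, 0, 0, 0, 0, 0, 0],
    [0.15, 0, 0, 0, 0, 0, 0],
    [0.15, 0, 0, 0, 0, 0, 0],
    [0.15, 0, 0, 0, 0, 0, 0]
  ]
}}

```text
time_s: 78.72
eef_pos: [0.5683, -0.1939, 0.0988]
orientation: [-3.142, -0.0, 3.096]
force: [-1.5, -1.0, 0.4]
finger_gap: -0.0003
finger_force: 0.5
```

Request:
{"op": "play_rows", "data": {
  "moves": [
    [0.12, 0, 0, 0, 0, 0, 0],
    [0.12, 0, 0, 0, 0, 0, 0],
    [0.12, 0, 0, 0, 0, 0, 0],
    [0.1, 0, 0, 0, 0, 0, 0],
    [0.1, 0, 0, 0, 0, 0, 0],
    [0.1, 0, 0, 0, 0, 0, 0],
    [0.1, 0, 0, 0, 0, 0, 0],
    [0.1, 0, 0, 0, 0, 0, 0],
    [0.06, 0, 0, 0, 0, 0, 0],
    [0, 0, 0, 0, 0, 0, 0]
  ]
}}

```text
time_s: 79.97
eef_pos: [0.6147, -0.1935, 0.0988]
orientation: [3.141, 0.001, 3.096]
force: [0.1, -0.5, 0.0]
finger_gap: -0.0004
finger_force: 0.0
```

Request:
{"op": "play_rows", "data": {
  "moves": [
    [0.06, 0, 0, 0, 0, 0, 0],
    [0.06, 0, 0, 0, 0, 0, 0],
    [0, 0, 0, 0, 0, 0, 0]
  ]
}}

```text
time_s: 80.35
eef_pos: [0.6174, -0.1937, 0.0986]
orientation: [3.141, -0.005, 3.095]
force: [-9.7, 0.3, 6.8]
finger_gap: 0.0
finger_force: 4.9
```

The drawer is home (firm stop at 9.7 N). Now back off and go to the hook ball.

Request:
{"op": "play_rows", "data": {
  "moves": [
    [-0.3, 0, 0, 0, 0, 0, 0],
    [-0.8, 0, 0, 0, 0, 0, 0],
    [-0.8, 0, 0.3, 0, 0, 0, 0.2],
    [-0.6, 0.2, 0.8, 0, 0, 0, 0.4],
    [0, 0.8, 0.8, 0, 0, 0, 0.4],
    [0, 0.8, 0.5, 0, 0, 0, 0.4],
    [0, 0.9, 0, 0, 0, 0, 0.4],
    [0, 0.9, 0, 0, 0, 0, 0.4],
    [0, 0.8, 0, 0, 0, 0, 0.4],
    [0, 0.5, 0, 0, 0, 0, 0.4],
    [0, 0.17, 0, 0, 0, 0, 0.4],
    [0, 0, 0, 0, 0, 0, 0.4],
    [0, 0, 0, 0, 0, 0, 0.4]
  ]
}}

```text
time_s: 81.98
eef_pos: [0.4949, 0.0583, 0.2189]
orientation: [-3.141, 0.0, 3.094]
force: [0.0, -0.3, 0.4]
finger_gap: 0.0344
finger_force: 0.0
```

```bash
python3 - <<'E'
from look import *
for n in P: print("ball",n,[(np.round(x["point"],1).tolist(),round(x["confidence"],2),world(P[n],x["point"],z=.148).round(3).tolist()) for x in ctrl.tip_of(P[n],"hook_ball")[:3]])
for n,p in P.items():
    m,c=sel(p,(.50,-.3,.105),(.66,-.1,.130));q=c[m];print(n,np.percentile(q,[2,50,98],axis=0).round(4).tolist() if len(q)>5 else 0)
S=cv2.resize(P["side"]["color"][165:285,225:345],(400,400),interpolation=2)
T=cv2.resize(P["top"]["color"][150:240,230:340],(400,327),interpolation=2);T=np.vstack([T,np.zeros((73,400,3),np.uint8)])
cv2.imwrite("pics/z14.png",np.hstack([S,T]))
E
```

```text
[0.4949126  0.0583975  0.21883949] 3.093781720256387 82.075
ball side [([243.8, 188.4], 0.62, [0.5, 0.061, 0.148])]
ball top [([306.1, 180.1], 0.25, [0.652, -0.142, 0.148])]
side [[0.6274, -0.282, 0.1069], [0.6395, -0.2084, 0.1226], [0.6574, -0.1062, 0.129]]
top [[0.6262, -0.2752, 0.1078], [0.6386, -0.1928, 0.1219], [0.6497, -0.1121, 0.129]]
```

Request:
{"op": "play_rows", "data": {
  "moves": [
    [0, 0.01, -0.5, 0, 0, 0, 0.4],
    [0, 0, -0.6, 0, 0, 0, 0.4],
    [0, 0, -0.35, 0, 0, 0, 0.4],
    [0, 0, -0.13, 0, 0, 0, 0.4],
    [0, 0, 0, 0, 0, 0, 0.4],
    [0, 0, 0, 0, 0, 0, 0],
    [0, 0, 0, 0, 0, 0, 0],
    [0, 0, 0, 0, 0, 0, 0],
    [0, 0, 0, 0, 0, 0, 0]
  ]
}}

```text
time_s: 83.3
eef_pos: [0.4953, 0.0603, 0.1403]
orientation: [3.141, 0.001, 3.096]
force: [-0.1, 0.9, 5.6]
finger_gap: 0.0095
finger_force: 19.7
```

Request:
{"op": "play_rows", "data": {
  "moves": [
    [0, -0.253, 0, 0, 0, 0, 0],
    [0.022, -0.252, 0, 0, 0, 0, 0],
    [0.044, -0.25, 0, 0, 0, 0, 0],
    [0.065, -0.244, 0, 0, 0, 0, 0],
    [0.086, -0.237, 0, 0, 0, 0, 0],
    [0.107, -0.23, 0, 0, 0, 0, 0],
    [0.126, -0.219, 0, 0, 0, 0, 0],
    [0.145, -0.208, 0, 0, 0, 0, 0],
    [0.164, -0.193, 0, 0, 0, 0, 0],
    [0.178, -0.18, 0, 0, 0, 0, 0],
    [0.195, -0.163, 0, 0, 0, 0, 0],
    [0.206, -0.145, 0, 0, 0, 0, 0],
    [0.218, -0.123, 0, 0, 0, 0, 0],
    [0.23, -0.11, 0, 0, 0, 0, 0],
    [0.237, -0.087, 0, 0, 0, 0, 0],
    [0.245, -0.065, 0, 0, 0, 0, 0],
    [0.25, -0.045, 0, 0, 0, 0, 0],
    [0.25, -0.02, 0, 0, 0, 0, 0],
    [0, 0, 0, 0, 0, 0, 0]
  ]
}}

```text
time_s: 85.68
eef_pos: [0.6322, -0.0878, 0.1394]
orientation: [3.138, -0.004, 3.098]
force: [-4.3, 10.6, 8.4]
finger_gap: 0.0098
finger_force: 20.4
```

Request:
{"op": "play_rows", "data": {
  "moves": [
    [0.04, 0.05, 0, 0, 0, 0, 0],
    [0.02, 0, 0, 0, 0, 0, 0],
    [0, 0, 0, 0, 0, 0, 0]
  ]
}}

```text
time_s: 86.05
eef_pos: [0.6324, -0.0876, 0.1393]
orientation: [3.14, -0.008, 3.096]
force: [-14.7, 4.5, 11.5]
finger_gap: 0.0098
finger_force: 20.5
```

At the stop (x did not advance, -14.7 N). Release, lift and retreat.

Request:
{"op": "play_rows", "data": {
  "moves": [
    [-0.05, 0, 0, 0, 0, 0, 0.1],
    [0, 0, 0, 0, 0, 0, 0.4],
    [0, 0, 0, 0, 0, 0, 0.4],
    [0, 0, 0.4, 0, 0, 0, 0.4],
    [0, 0, 0.8, 0, 0, 0, 0.4],
    [-0.3, 0, 0.8, 0, 0, 0, 0.4],
    [-0.8, 0.5, 0.4, 0, 0, 0, 0.4],
    [-0.5, 0.9, 0, 0, 0, 0, 0.4],
    [-0.3, 0.9, 0, 0, 0, 0, 0.4],
    [0, 0.9, 0, 0, 0, 0, 0.4],
    [0, 0.9, 0, 0, 0, 0, 0.4],
    [0, 0.5, 0, 0, 0, 0, 0.4],
    [0, 0, 0, 0, 0, 0, 0.4],
    [0, 0, 0, 0, 0, 0, 0.4]
  ]
}}

```text
time_s: 87.8
eef_pos: [0.5389, 0.1402, 0.2597]
orientation: [-3.141, 0.0, 3.094]
force: [-0.1, 1.1, 0.5]
finger_gap: 0.0345
finger_force: 0.0
```

```bash
python3 - <<'E'
from look import *
S=cv2.resize(P["side"]["color"][160:280,265:385],(400,400),interpolation=2)
T=cv2.resize(P["top"]["color"][145:235,238:358],(400,300),interpolation=2);T=np.vstack([T,np.zeros((100,400,3),np.uint8)])
cv2.imwrite("pics/z15.png",np.hstack([S,T]))
for n in P: print("ball",n,[(np.round(x["point"],1).tolist(),round(x["confidence"],2)) for x in ctrl.tip_of(P[n],"hook_ball")[:2]],"mark",[np.round(x["point"],1).tolist() for x in ctrl.tip_of(P[n],"fan_ring_mark")[:2]])
E
```

```text
[0.53896481 0.13984192 0.25983694] 3.093515718222771 87.9
ball side [([344.6, 347.5], 0.62), ([310.5, 211.4], 0.5)] mark [[309.7, 187.9], [309.2, 210.3]]
ball top [([289.8, 186.9], 0.4)] mark [[266.3, 172.5]]
```

View pics/z15.png

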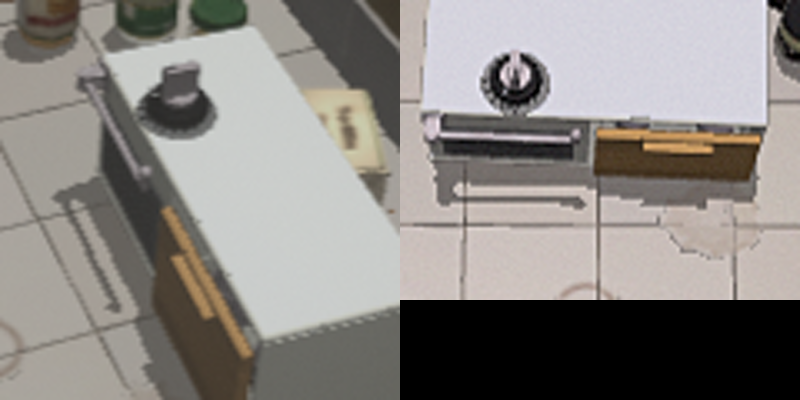

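The last view shows the hook folded flat (ball at (575,133) in the top crop), the drawer closed with its lip about 21 mm in front of the face, and the knob back at zero. I'm handing in.

```bash
python3 -c "
from station import ctrl
print(ctrl.sign_off())"
```

```text
the job is handed in; nothing more can be done
None
```

I carried out every step and handed the job in at about 88 s of the 210 s allowed, but no verdict came back: all three infusers were hung, dried through the full timer run, and put in the drawer; the drawer is home and the hook folded. They stood upright when I last saw them, before I pushed the drawer shut, and I could not see inside it after that.

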